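# Lay a pair of leg blanks in the crosscut sled, tight to fence and stop

## Task

Pick up the two long square wooden blanks from the grey board together, in one grasp, and set them down together, still gripped as a pair, on the bed of the crosscut sled. Leave them lying side by side, snug against the fence and against each other, with both ends just touching the sliding stop, ready to be cut to one length. The stop is set to length and only lightly clamped, so feel for it and do not shift it, and leave the short offcut, the glue bottle and the hammer alone.

Things in the scene. Friction and masses are not known exactly. Their poses are not given: they have to be found in the camera images.
- blank_a_mid (a point): Centre of one long blank: a plain light-wood bar 180 x 26 x 26 mm, 0.06 to 0.12 kg, x axis along its length. It lies flat on the stock board beside the other one: gap 6 to 12 mm, roughly parallel (within 4 degrees), ends staggered by up to 40 mm. Pressed together the pair is 52 mm wide.
- blank_b_mid (a point): Centre of the other long blank: the same bar, same axes. The two are interchangeable: either may lie next to the fence, either end first, on any long face.
- stock_board: Grey laminate board 260 (x) x 230 (y) x 12 mm thick, fixed on the bench, on which the blanks and the offcut lie along its x axis. Origin at the centre of its underside, z up.
- sled: Crosscut sled, fixed on the bench: white-faced bed 320 mm long (x) by 200 mm wide (y), its flat top 18 mm above the bench, with a rigid wooden fence 20 mm tall above the bed and 22 mm thick running its full length. Origin at the centre of the bed's underside, z up; the fence's working face is at y = +50 mm, the free bed reaches from there to y = -100 mm.
- fence_face (a point): On the fence's face, half-way along, 13 mm above the bed. x runs along the fence to the stop, y into the fence, z up. The sliding stop (geom stop_c0), whose place is not reported, is a block 36 mm long; its black knob, over the fence, rises 42 mm above the bed. Its face looks to -x, 65 to 105 mm along x from here, spans y = 0 to -62 mm and 1.5 to 23 mm above the bed. Lightly clamped: slips along x at about 12 N, does not spring back.
- offcut_mid (a point): Centre of a short offcut of the same bar, 95 x 26 x 26 mm, lying on the stock board beside the blanks, about 75 mm from the nearer one, centre to centre. x axis along its length. Bystander.
- bottle_mid (a point): Centre of a white glue bottle, 60 mm in diameter, 150 mm tall, standing at the far side of the bench. Bystander.
- hammer: Hammer, 260 mm long, lying at the right-hand side of the bench; origin about midway along it, x axis along it towards the head. Bystander.
Mind the look-alikes: they are no part of the job. What is shaped like the part that bears blank_a_mid but white is not meant. Leave any black look-alike of the part that bears blank_b_mid alone.

How it is judged:
By the outcome, as a careful person would: the job done as asked, in the order asked, and still so for the second after the job is handed in, with the robot touching nothing.
It also fails if it takes over 61 s, if anything falls off the work surface, if the arm or the gripper's body presses on something with over 40 N, if the wrist force passes 120 N, or if a joint passes its speed limit or range.

## Robot

A 6-joint arm with a two-finger parallel gripper is mounted at the origin on the work surface. World frame = base frame: x ahead of the robot, y to its left, z up, the work surface at z = 0. Lengths are in mm, angles in degrees, forces in N, time in s.
With the tool pointing down it reaches from about 300 to 850 mm from the base axis. Payload 4.2 kg.
Tool frame: the origin (TCP) lies between the finger pads; the fingertips stand ahead of it and the grasp point (between the pads) lies 8 mm behind it (env.tip_reach is the x of the fingertips in the tool frame, in mm); x points along the fingers, y is the direction in which the jaws open and shut, and the axes are right-handed (so a half turn about x gives the same grasp; the last joint's range is limited). The gripper opens to 91 mm and grips with 3 to 60 N. Pads are 32 mm wide; open, the fingers measure 118 mm over their backs; the gripper's body (76 mm by 178 mm) begins 60 mm behind the grasp point.
Start: joints at [-70.245, 18.312, 89.639, -0, 72.044, -1.146], TCP at [205.143, -537.179, 196.376] pointing down, gripper open.
Joint ranges: [-177.97, 177.97], [-48.28, 115.42], [12.27, 149.76], [-77.06, 257.06], [2.81, 150.46], [-146.56, 146.56]. Speed limits (degrees/s): [147.25, 147.25, 180, 180, 180, 180].

## Interface

Orientations are given as [roll, pitch, yaw] about the fixed x, y, z axes, in that order (R = Rz(yaw) Ry(pitch) Rx(roll)).
In Python, from workcell import env, cams gives the robot as it stands.
- The arm moves only by the tool arm_command, never from a script. Its argument "deltas" is a list of rows, each a list of 3 entries, a list of its own where there are three numbers: the opening, from 0 (shut) to 1 (fully open), then the shift along the world's x, y, z in mm, then the turn about the world's z in rad. A call has 1 to 20 rows; each row is the pose to reach, as a shift and turn from the pose commanded when the call began; what a row does not reach only later rows make up. A row lasts 1/10 s, in which the tool goes at most 50 mm and 8.59 degrees, less where a joint would pass 70% of its speed; a pose out of reach is approached as far as the arm can. A call with a gripper value outside its range is refused whole. The fingers move at their own pace and stop on an object; "grip_force" is the grip in N (left out, the last holds). Time passes only in rows, so rows that repeat a pose let the fingers close. It gives the time, the measured TCP pose, the force and the opening at its end, in the units of the state.
- env.state(): the state, without advancing time (a new reading comes with each control period).
- cams.grab_frame(name): name is "scene" or "top"; returns a dict with "img" (480x640x3 uint8, red, green, blue), "K" (3x3 intrinsics, pixels), "rvec" (rotation vector, rad) and "tvec" (3), from world to camera coordinates, as OpenCV has them. Camera axes: x right, y down, z forward; pixel columns grow to the right and rows downward; lengths in mm; the calibration is good to about 2 mm. A picture is of the moment at which its call begins. There is no depth.
- env.job_done(): hands the job in, once; it reports no verdict.
Trained networks look in a picture, given as the dict that the camera call returned (one of the last four; its "shot" number tells which), for a name from the list of things; names that differ only in an ending like _2 or _b are one class to them, and where a whole thing is asked for, a point or a joint stands for the part that bears it (a point fixed in the world has none). Each returns a list of dicts, best first, with "conf" (0 to 1); they miss things now and then, are a little off and sometimes report something else, mostly with a low value. They report only what shows in the picture. A call takes as long as a camera call. They do not tell look-alikes from the thing itself.
- cams.silhouettes(picture, name): "region" (480x640 bool, what is visible of it) and "centre" ([column, row] in pixels, amid what is visible of it).
The state is a dict: "time_s": time; "qpos": joint angles; "qvel": joint speeds; "effort": joint torques, N m; "ee_pos": TCP position; "ee_rot": TCP orientation; "force": force on the tool from outside, world axes, zero at the start; "torque": the same for the moment, N m; "gripper_width": finger opening in mm.
Only numpy, scipy, OpenCV 4.12 (cv2) and the standard library are available. Lean on these libraries where they do the work, as an engineer would, in place of code of your own. Each camera call takes 0.05 s, during which the arm holds its last target.

## Working session

There is one attempt and no reset: what is moved stays moved. The work goes in short steps, Python scripts to look and compute and a tool call to move; the robot and the scene stay as the last step left them, time stands still between calls to the robot, and variables do not carry over. Pictures are saved under pics/ and viewed, and the job is handed in when it is done.

Besides the shell and the picture viewer there is one more tool, called after "Call:" as name(argument=value, ...), one argument or row to a line, values as JSON. arm_command: Moves the arm, as the interface text tells. Its arguments: {"type":"object","properties":{"deltas":{"type":"array","items":{"type":"array"}},"grip_force":{"type":"number"}},"required":["deltas"]}

```bash
ls; mkdir -p pics
python3 - <<'E'
from workcell import env, cams
import cv2
s=env.state(); print(s, env.tip_reach)
for n in ("scene","top"):
    f=cams.grab_frame(n); cv2.imwrite(f"pics/{n}0.png",f["img"][:,:,::-1]); print(n,f["K"],f["rvec"],f["tvec"])
    for k in ["blank_a_mid","offcut_mid","sled","stock_board","stop_c0"]:
        try:
            for d in cams.silhouettes(f,k)[:5]: print(k,round(d["conf"],2),d["centre"],d["region"].sum())
        except Exception as e: print(k,e)
E
```

```text
pics
{'time_s': 0.0, 'qpos': array([-7.02437375e+01,  1.83496738e+01,  8.97059089e+01, -8.83019892e-06,
        7.20449066e+01, -1.14281795e+00]), 'qvel': array([ 0.09527583,  0.13509334,  0.01292367, -0.08433001,  0.05312862,
        0.08210508]), 'effort': array([-1.24298440e-03, -4.12459016e+01, -2.31975031e+01,  7.26688164e-02,
        4.58848535e-02, -1.73634344e-04]), 'ee_pos': array([ 204.96227357, -536.64953954,  195.54341155]), 'ee_rot': array([-91.13803117,  89.89951075, 109.76105203]), 'force': array([-0.04901596, -0.50179096, -0.3558404 ]), 'torque': array([ 0.05049557, -0.04348518,  0.00010251]), 'gripper_width': 91.40964124137285} 11.0
scene [[509.8006517    0.         310.12629673]
 [  0.         509.8006517  238.67062164]
 [  0.           0.           1.        ]] [ 1.22090227  2.47800902 -0.79368552] [ 485.63918751 -213.47070259 1313.21166322]
blank_a_mid 0.83 [295.4, 263.2] 1305
blank_a_mid 0.58 [360.2, 165.9] 942
blank_a_mid 0.32 [484.6, 386.0] 18351
offcut_mid 0.82 [281.4, 222.3] 646
sled 0.78 [486.9, 386.4] 18267
stock_board 0.9 [303.3, 268.2] 7657
stock_board 0.21 [486.3, 385.0] 18335
stop_c0 it knows: blank_a_mid, blank_b_mid, bottle_mid, fence_face, hammer, offcut_mid, sled, stock_board
top [[494.78145158   0.         320.89056299]
 [  0.         494.78145158 243.28903434]
 [  0.           0.           1.        ]] [ 2.15162283 -2.10005038  0.1795259 ] [-199.00287551  554.91561347 1084.01871446]
blank_a_mid 0.75 [327.5, 232.6] 883
blank_a_mid 0.72 [350.8, 371.1] 1101
blank_a_mid 0.72 [338.9, 238.9] 892
offcut_mid 0.89 [373.7, 262.1] 468
sled 0.62 [141.1, 243.7] 11660
stop_c0 it knows: blank_a_mid, blank_b_mid, bottle_mid, fence_face, hammer, offcut_mid, sled, stock_board
```

View pics/scene0.png

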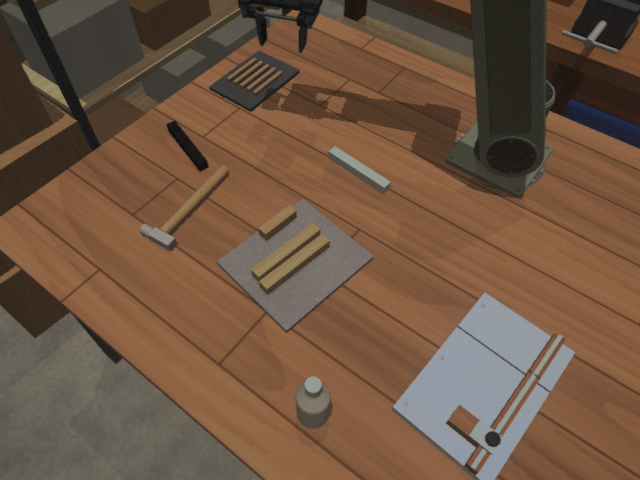

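View pics/top0.png

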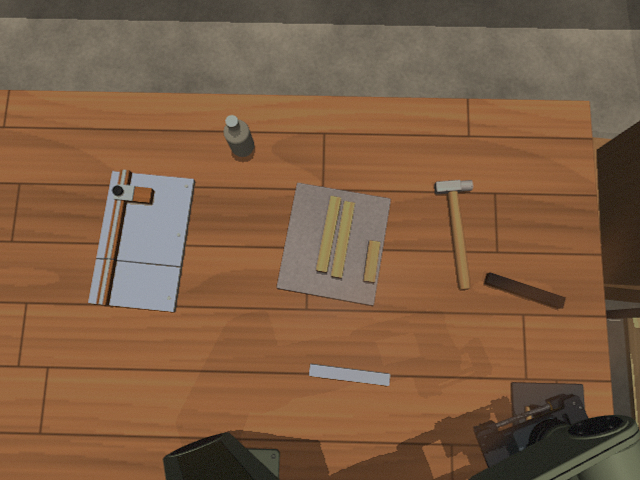

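The scene picture shows the two blanks at about (286,251) and (295,263) on the board, with the offcut at (277,222). The white bar at (360,168) and the black bar at (186,145) are look-alikes. The top picture shows the blanks at (328,233) and (342,239), the sled at the left, and the stop at about (130,193). Next I'll zoom in.

```bash
cat > h.py <<'E'
import numpy as np, cv2
def cam(f):
    R,_=cv2.Rodrigues(np.array(f["rvec"],float)); return np.array(f["K"],float),R,np.array(f["tvec"],float).ravel()
def proj(f,P):
    return cv2.projectPoints(np.array(P,float).reshape(-1,1,3),np.array(f["rvec"],float),np.array(f["tvec"],float),np.array(f["K"],float),None)[0].reshape(-1,2)
def ray(f,uv):
    K,R,t=cam(f); uv=np.atleast_2d(uv).astype(float)
    d=(np.linalg.inv(K)@np.c_[uv,np.ones(len(uv))].T).T@R; c=-R.T@t
    return c,d
def onz(f,uv,z):
    c,d=ray(f,uv); return c+d*((z-c[2])/d[:,2])[:,None]
def tri(fs,uvs):
    A=np.zeros((3,3));b=np.zeros(3)
    for f,uv in zip(fs,uvs):
        c,d=ray(f,uv); d=d[0]/np.linalg.norm(d[0]); M=np.eye(3)-np.outer(d,d); A+=M;b+=M@c
    p=np.linalg.solve(A,b); return p,[np.linalg.norm(proj(f,p)[0]-uv) for f,uv in zip(fs,uvs)]
def save(f,name,box=None,k=1):
    im=f["img"][:,:,::-1].copy()
    if box: x0,y0,x1,y1=box; im=im[y0:y1,x0:x1]
    im=cv2.resize(im,None,fx=k,fy=k,interpolation=cv2.INTER_CUBIC); cv2.imwrite(name,im)
E
python3 - <<'E'
from workcell import env, cams
from h import *
import pickle
fs={}
for n in ("scene","top"):
    f=cams.grab_frame(n); fs[n]={k:f[k] for k in f}
    r={}
    for k in ["blank_a_mid","offcut_mid","sled","stock_board","bottle_mid","hammer"]:
        r[k]=[(d["conf"],d["centre"],d["region"]) for d in cams.silhouettes(f,k)[:4]]
        print(n,k,[(round(d[0],2),d[1],[round(float(v)) for v in onz(f,d[1],25)[0][:2]]) for d in r[k]])
    fs[n]["r"]=r
    print(n,"cam",ray(f,[320,240])[0])
pickle.dump(fs,open("f0.pkl","wb"))
save(fs["top"],"pics/t_bl.png",(270,175,400,310),5)
save(fs["top"],"pics/t_sl.png",(80,160,205,320),4.6) if 0 else save(fs["top"],"pics/t_sl.png",(80,160,205,320),3.7)
save(fs["scene"],"pics/s_bl.png",(210,190,380,330),4)
save(fs["scene"],"pics/s_sl.png",(390,285,580,480),3)
E
```

```text
scene blank_a_mid [(0.7, [358.7, 169.0], [278, -248]), (0.58, [294.6, 264.6], [592, -199])]
scene offcut_mid [(0.64, [279.3, 222.7], [525, -297]), (0.35, [485.0, 387.1], [587, 245])]
scene sled [(0.77, [484.7, 385.9], [585, 243])]
scene stock_board [(0.76, [303.3, 268.4], [588, -179])]
scene bottle_mid [(0.77, [313.2, 404.8], [805, 14])]
scene hammer [(0.66, [180.2, 216.2], [648, -490])]
scene cam [1035.98402312  187.80278983  947.31581307]
top blank_a_mid [(0.96, [326.8, 230.7], [594, -198]), (0.94, [348.7, 372.1], [273, -255])]
top offcut_mid [(0.55, [373.6, 261.0], [525, -309])]
top sled [(0.72, [142.8, 243.4], [554, 232])]
top stock_board [(0.7, [375.3, 259.8], [528, -313]), (0.6, [330.1, 243.3], [564, -207])]
top bottle_mid [(0.76, [238.0, 136.6], [822, 23])]
top hammer [(0.81, [458.5, 224.5], [616, -507])]
top cam [ 361.48017513 -196.32734576 1163.36482332]
```

View pics/t_bl.png

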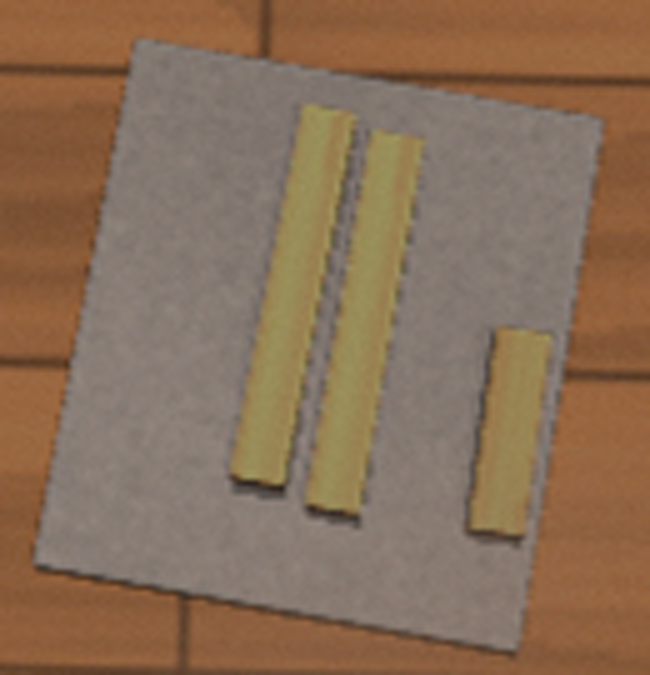

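View pics/t_sl.png

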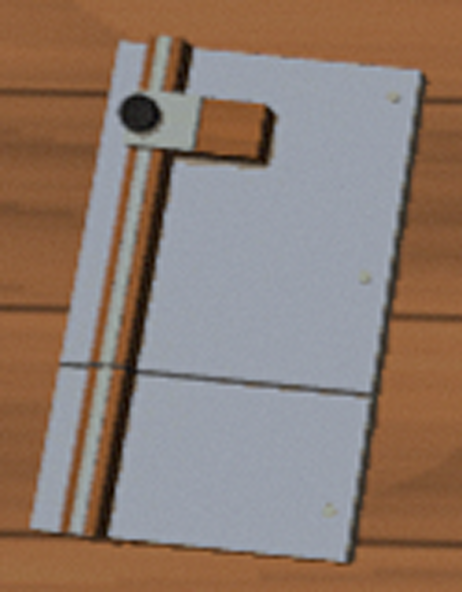

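View pics/s_bl.png

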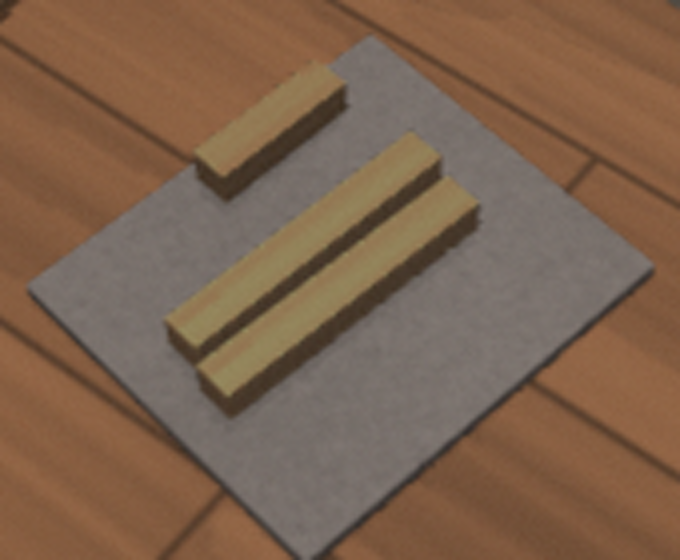

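View pics/s_sl.png

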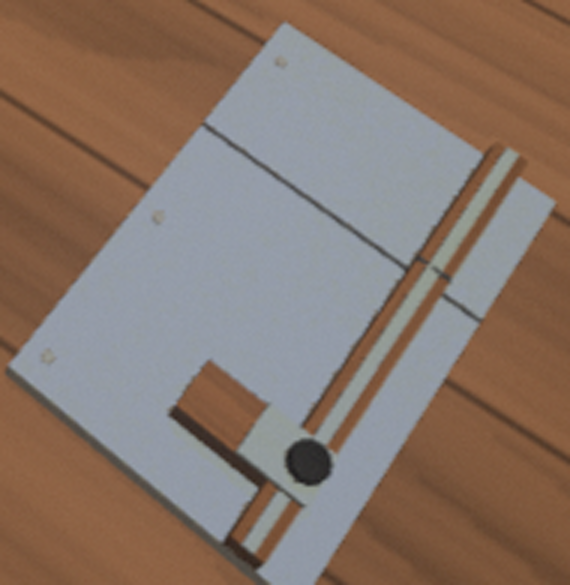

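```bash
cat > m.py <<'E'
from h import *
import pickle
from scipy.optimize import least_squares
fs=pickle.load(open("f0.pkl","rb")); T,S=fs["top"],fs["scene"]
def un(p,o,k): return (np.array(p,float)+.5)/k-.5+np.array(o)
tb=lambda p:un(p,(270,175),5); sb=lambda p:un(p,(210,190),4); ts=lambda p:un(p,(80,160),3.7); ss=lambda p:un(p,(390,285),3)
# order +x+y,+x-y,-x-y,-x+y
B={"L":([(301,105),(356,115),(286,487),(231,477)],[(231,395),(197,372),(446,177),(480,208)]),
   "R":([(371,131),(424,139),(361,514),(306,504)],[(199,347),(165,320),(411,132),(441,160)])}
def box(q,L,W): 
    x,y,z,a=q; c,s=np.cos(a),np.sin(a)
    return np.array([[x+c*u-s*v,y+s*u+c*v,z] for u,v in [(L/2,W/2),(L/2,-W/2),(-L/2,-W/2),(-L/2,W/2)]])
for k,(a,b) in B.items():
    print(k,[np.round(tri([T,S],[tb(p),sb(q)])[0],1).tolist() for p,q in zip(a,b)])
    ua=np.array([tb(p) for p in a]);ub=np.array([sb(p) for p in b])
    fu=lambda q:np.r_[(proj(T,box(q,180,26))-ua).ravel(),(proj(S,box(q,180,26))-ub).ravel()]
    r=least_squares(fu,[594,-200,38,0]);print(k,np.round(r.x[:3],1),np.degrees(r.x[3]).round(2),"res",np.round(r.fun,1))
    for f,u in((T,ua),(S,ub)):
        r=least_squares(lambda q:(proj(f,box([q[0],q[1],38,q[2]],180,26))-u).ravel(),[594,-200,0]);print("  single z38",np.round(r.x[:2],1),np.degrees(r.x[2]).round(2))
# sled
top={(160,100):(119,41),(160,-100):(424,72),(-160,-100):(349,560),(-160,100):(31,527)}
sc={(160,-100):(9,370),(-160,-100):(285,23),(-160,100):(555,203)}
def pts(q,ks):
    x,y,z,a=q;c,s=np.cos(a),np.sin(a); return np.array([[x+c*u-s*v,y+s*u+c*v,z] for u,v in ks])
fu=lambda q:np.r_[(proj(T,pts(q,top))-[ts(p) for p in top.values()]).ravel(),(proj(S,pts(q,sc))-[ss(p) for p in sc.values()]).ravel()]
r=least_squares(fu,[570,240,18,0]);q=r.x;print("sled",np.round(q[:3],1),np.degrees(q[3]).round(2),"res",np.round(r.fun,1))
for f,d,g in((T,top,ts),(S,sc,ss)):
    r=least_squares(lambda p:(proj(f,pts([p[0],p[1],18,p[2]],d))-[g(v) for v in d.values()]).ravel(),[570,240,0]);print("  single",np.round(r.x[:2],1),np.degrees(r.x[2]).round(2))
def loc(P): 
    c,s=np.cos(q[3]),np.sin(q[3]);d=P-q[:3]*[1,1,0];return np.round([c*d[0]+s*d[1],-s*d[0]+c*d[1],d[2]],1)
for n,a,b in [("stop -x -y corner",(263,162),(208,360)),("stop +x-y",(271,104),(170,408)),("stop -x plate",(193,155),(270,403)),("stop +x plate",(201,98),(238,449))]:
    print(n,loc(tri([T,S],[ts(a),ss(b)])[0]),loc(onz(T,ts(a),41)[0]),loc(onz(S,ss(b),41)[0]))
for n,a in[("fence top front",(95,537)),("fence fr far",(190,42))]: print(n,loc(onz(T,ts(a),38)[0]))
E
python3 m.py
```

```text
L [[676.1, -203.3, 36.0], [673.7, -229.4, 29.0], [495.8, -200.5, 31.6], [499.9, -174.6, 28.9]]
L [ 586.4 -201.9   31.3] -9.31 res [ 0.1  0.1 -0.1  0.1 -0.2  0.2 -0.3  0.1 -0.5  1.4 -0.1 -0.8  0.1  0.
 -0.2 -0.7]
  single z38 [ 585.4 -202.2] -9.19
  single z38 [ 589.4 -198.9] -9.38
R [[664.2, -236.1, 35.1], [661.7, -261.5, 33.4], [483.8, -234.7, 33.0], [488.1, -209.8, 31.6]]
R [ 574.4 -235.6   33.1] -8.61 res [-0.2 -0.1  0.   0.2 -0.1  0.2 -0.3  0.3 -0.7  0.8 -0.2 -0.1 -0.3 -0.2
  0.3 -0.5]
  single z38 [ 573.9 -235.7] -8.56
  single z38 [ 576.5 -233. ] -8.62
sled [565.6 240.1  12. ] -4.32 res [-0.   0.2 -1.1 -0.4 -0.9  0.2 -0.1  0.5 -0.4 -0.8 -0.9  0.2 -0.5  0.5]
  single [565.  236.6] -4.4
  single [568.  241.1] -4.09
stop -x -y corner [ 83.9 -13.3  31. ] [ 82.3 -18.6  41. ] [ 87.2 -12.1  41. ]
stop +x-y [122.5 -13.8  32.1] [120.4 -17.6  41. ] [125.7 -13.4  41. ]
stop -x plate [83.2 28.1 37.3] [82.4 26.3 41. ] [84.6 28.2 41. ]
stop +x plate [119.7  27.7  41.4] [120.   27.5  41. ] [119.2  28.1  41. ]
fence top front [-161.2   47.2   38. ]
fence fr far [156.9  42.   38. ]
```

Run:
```python
from workcell import env
import numpy as np
from scipy.spatial.transform import Rotation as Ro
s=env.state(); R=Ro.from_euler('xyz',s["ee_rot"],degrees=True).as_matrix()
print(s["time_s"],s["ee_pos"],"tool y",R[:,1],"heading",np.degrees(np.arctan2(R[1,1],R[0,1])), "x",R[:,0])
for a in (81,-99): print(a,"turn rad",np.radians((a-np.degrees(np.arctan2(R[1,1],R[0,1]))+180)%360-180))
```

```text
1.2 [ 205.13143747 -537.16836306  196.36087371] tool y [ 3.56739582e-01 -9.34203868e-01  6.19808057e-05] heading -69.09990287218848 x [ 2.28214540e-05 -5.76314137e-05 -9.99999998e-01]
81 turn rad 2.619737512043382
-99 turn rad -0.5218551415464111
```

Call:
arm_command(
  deltas=[
    [1, [38, 32, 0], -0.05],
    [1, [76, 64, 0], -0.1],
    [1, [110, 94, 0], -0.15],
    [1, [146, 124, 0], -0.2],
    [1, [182, 155, 0], -0.26],
    [1, [218, 186, 0], -0.32],
    [1, [254, 216, 0], -0.38],
    [1, [290, 247, -10], -0.44],
    [1, [326, 278, -20], -0.5],
    [1, [352, 300, -30], -0.522],
    [1, [376, 320, -46], -0.522],
    [1, [376, 320, -46], -0.522],
    [1, [376, 320, -46], -0.522],
    [1, [376, 320, -46], -0.522],
  ],
)

```text
time_s: 2.6
ee_pos: [580.7, -218.0, 150.9]
ee_rot: [124.2, 90.0, -64.8]
force: [-0.2, -0.4, 0.9]
gripper_width: 91.2
```

Run:
```python
from workcell import env, cams
from h import *
import numpy as np
from scipy.spatial.transform import Rotation as Ro
s=env.state(); R=Ro.from_euler('xyz',s["ee_rot"],degrees=True).as_matrix()
print(s["time_s"],s["ee_pos"],s["force"],"h",np.degrees(np.arctan2(R[1,1],R[0,1])),s["gripper_width"])
for n in ("scene","top"):
    f=cams.grab_frame(n)
    im=f["img"][:,:,::-1].copy()
    P=[s["ee_pos"]+R@np.array([11,y,z]) for y in (-45.5,45.5) for z in (-16,16)]
    uv=proj(f,P); print(n,uv.round(1).tolist())
    x,y=uv.mean(0).astype(int); b=(x-80,y-60,x+80,y+60)
    im=im[b[1]:b[3],b[0]:b[2]]; im=cv2.resize(im,None,fx=5,fy=5,interpolation=cv2.INTER_CUBIC)
    for u in uv: 
        p=((u-[b[0],b[1]]+.5)*5-.5).astype(int); cv2.circle(im,tuple(int(v) for v in p),3,(0,0,255),-1)
    cv2.imwrite(f"pics/g_{n}.png",im)
```

```text
2.6 [ 580.72345281 -217.97692094  150.92646792] [-0.16260384 -0.4177074   0.93608714] h -99.04795147939812 91.15907734132121
scene [[298.7, 243.1], [310.7, 233.9], [268.0, 216.2], [280.0, 207.6]]
top [[316.5, 215.2], [313.7, 229.7], [358.8, 222.7], [356.2, 237.4]]
```

View pics/g_scene.png

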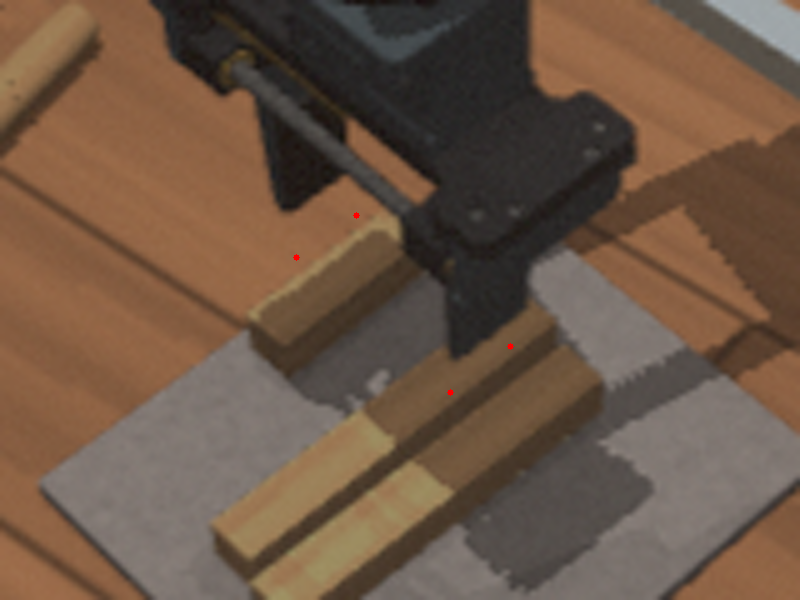

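View pics/g_top.png

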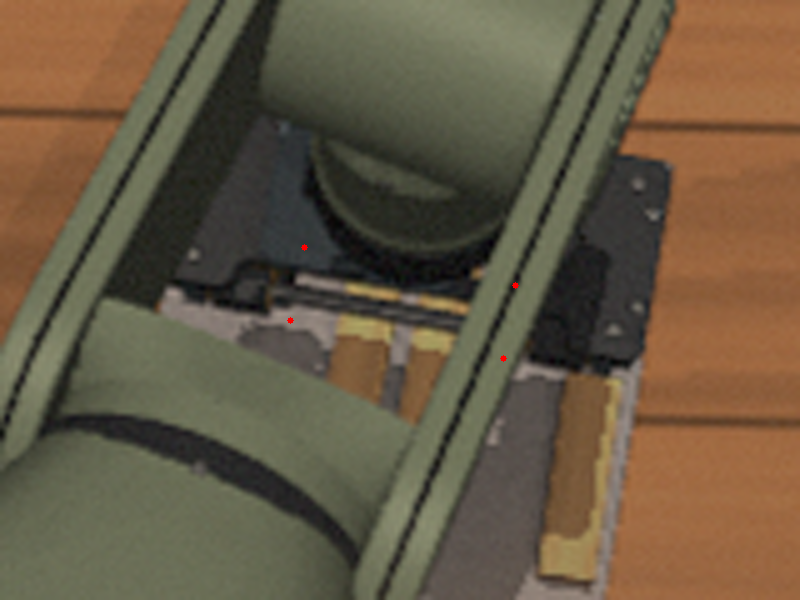

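Run:
```python
from workcell import env, cams
from h import *
from scipy.spatial.transform import Rotation as Ro
s=env.state(); R=Ro.from_euler('xyz',s["ee_rot"],degrees=True).as_matrix()
print(s["ee_pos"],s["time_s"])
f=cams.grab_frame("scene"); im=f["img"][:,:,::-1].copy()
print("base",proj(f,[[0,0,0]]), "blank L pred", proj(f,[[587.4,-200.5,38]]))
b=(220,150,360,270);k=5
im=cv2.resize(im[b[1]:b[3],b[0]:b[2]],None,fx=k,fy=k,interpolation=cv2.INTER_CUBIC)
def px(P): return [tuple(int(v) for v in (u-[b[0],b[1]]+.5)*k-.5) for u in proj(f,P)]
for y0,y1,c in((45.5,59,(0,0,255)),(-59,-45.5,(0,255,0))):
    for t0,t1 in((11,-27),(-27,-68)):
        pts=[s["ee_pos"]+R@np.array([t,y,z]) for t in(t0,t1) for y,z in((y0,-16),(y1,-16),(y1,16),(y0,16))]
        p=px(pts)
        for i in range(4):
            cv2.line(im,p[i],p[(i+1)%4],c,1);cv2.line(im,p[i+4],p[(i+1)%4+4],c,1);cv2.line(im,p[i],p[i+4],c,1)
cv2.imwrite("pics/w1.png",im)
```

```text
[ 580.69038568 -218.25810052  151.26404208] 2.7
base [[498.65582416 155.79936307]] blank L pred [[295.24555636 259.74992335]]
```

View pics/w1.png

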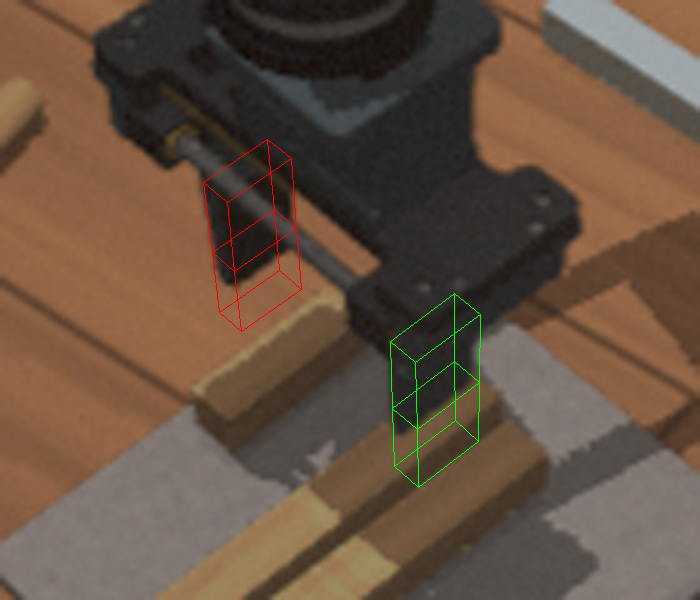

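Run:
```python
from workcell import env, cams
from h import *
from scipy.spatial.transform import Rotation as Ro
s=env.state(); R=Ro.from_euler('xyz',s["ee_rot"],degrees=True).as_matrix()
f=cams.grab_frame("top"); im=f["img"][:,:,::-1].copy()
b=(260,160,420,280);k=5
im=cv2.resize(im[b[1]:b[3],b[0]:b[2]],None,fx=k,fy=k,interpolation=cv2.INTER_CUBIC)
def px(P): return [tuple(int(v) for v in (u-[b[0],b[1]]+.5)*k-.5) for u in proj(f,P)]
def bx(t0,t1,y0,y1,w,c):
        pts=[s["ee_pos"]+R@np.array([t,y,z]) for t in(t0,t1) for y,z in((y0,-w),(y1,-w),(y1,w),(y0,w))]
        p=px(pts)
        for i in range(4):
            cv2.line(im,p[i],p[(i+1)%4],c,1);cv2.line(im,p[i+4],p[(i+1)%4+4],c,1);cv2.line(im,p[i],p[i+4],c,1)
bx(11,-68,45.5,59,16,(0,0,255));bx(11,-68,-45.5,-59,16,(0,255,0));bx(-68,-72,-89,89,38,(255,255,0))
cv2.imwrite("pics/w2.png",im)
```

```text
(no output)
```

View pics/w2.png

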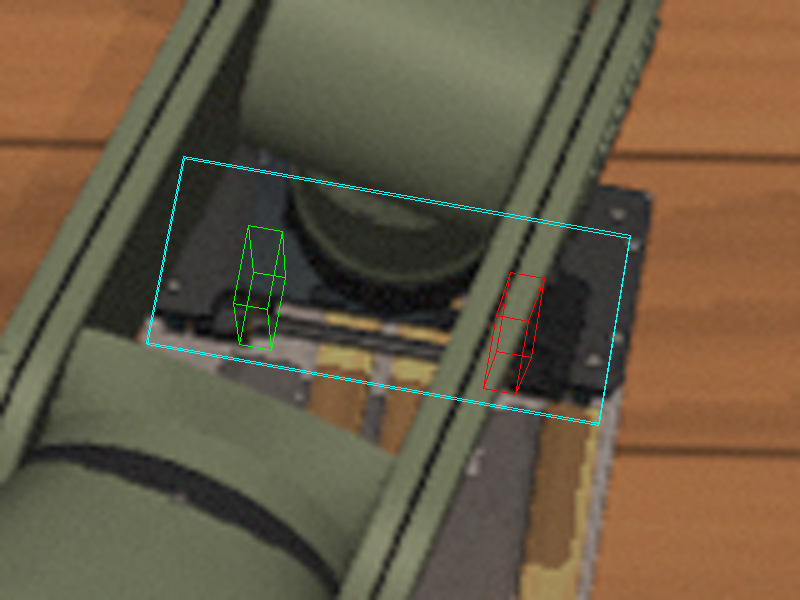

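The scene overlay puts the fingertips about 27 mm lower than they look, while the body matches. I'll come down to a still-clear height and check again.

Call:
arm_command(
  deltas=[
    [1, [0, 0, -30], 0],
    [1, [0, 0, -60], 0],
    [1, [0, 0, -85], 0],
    [1, [0, 0, -90], 0],
    [1, [0, 0, -90], 0],
    [1, [0, 0, -90], 0],
  ],
)

```text
time_s: 3.4
ee_pos: [582.1, -217.8, 62.0]
ee_rot: [165.7, 89.8, -23.3]
force: [0.3, 0.1, 1.1]
gripper_width: 91.4
```

```bash
cat > ov.py <<'E'
from workcell import env, cams
from h import *
import sys
from scipy.spatial.transform import Rotation as Ro
def run(cam,out,half=(70,60),k=5,wire=True,c=None,w=None):
    s=env.state(); R=Ro.from_euler('xyz',s["ee_rot"],degrees=True).as_matrix()
    g=s["gripper_width"]/2
    f=cams.grab_frame(cam); im=f["img"][:,:,::-1].copy()
    if c is None: c=proj(f,s["ee_pos"])[0].astype(int)
    b=[max(0,c[0]-half[0]),max(0,c[1]-half[1]),c[0]+half[0],c[1]+half[1]]
    im=cv2.resize(im[b[1]:b[3],b[0]:b[2]],None,fx=k,fy=k,interpolation=cv2.INTER_CUBIC)
    def px(P): return [tuple(int(v) for v in (u-[b[0],b[1]]+.5)*k-.5) for u in proj(f,P)]
    def bx(t0,t1,y0,y1,w,c):
        pts=[s["ee_pos"]+R@np.array([t,y,z]) for t in(t0,t1) for y,z in((y0,-w),(y1,-w),(y1,w),(y0,w))]
        p=px(pts)
        for i in range(4):
            cv2.line(im,p[i],p[(i+1)%4],c,1);cv2.line(im,p[i+4],p[(i+1)%4+4],c,1);cv2.line(im,p[i],p[i+4],c,1)
    if wire:
        bx(11,-68,g,g+13.5,16,(0,0,255));bx(11,-68,-g,-g-13.5,16,(0,255,0));bx(-68,-70,-89,89,38,(255,255,0))
    cv2.imwrite(out,im)
    print(s["time_s"],s["ee_pos"].round(1),s["force"].round(1),s["gripper_width"].round(1),"h",np.degrees(np.arctan2(R[1,1],R[0,1])).round(2),"crop",b)
    return f,s
E
python3 -c "
from ov import run
run('scene','pics/w3.png',(80,60))"
```

```text
Traceback (most recent call last):
  File "ov.py", line 21, in run
    print(s["time_s"],s["ee_pos"].round(1),s["force"].round(1),s["gripper_width"].round(1),"h",np.degrees(np.arctan2(R[1,1],R[0,1])).round(2),"crop",b)
                                                               ^^^^^^^^^^^^^^^^^^^^^^^^
AttributeError: 'float' object has no attribute 'round'
```

View pics/w3.png

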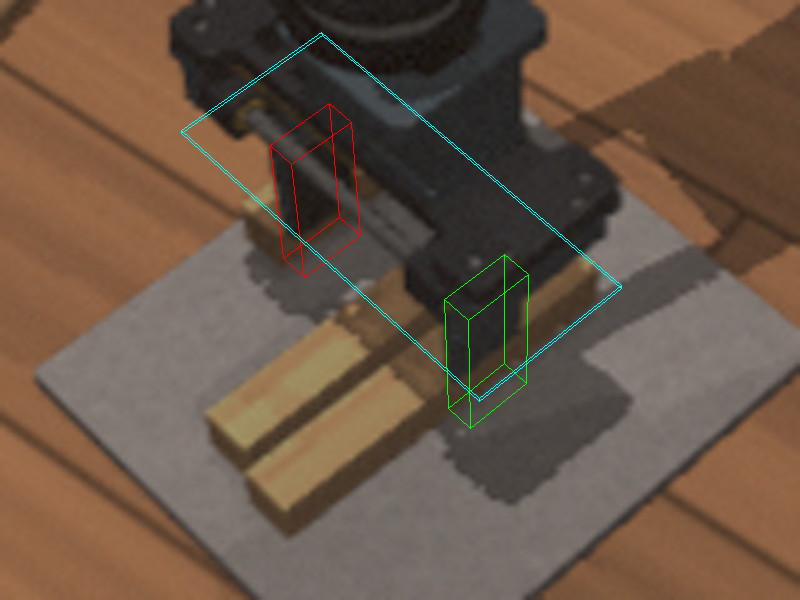

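Call:
arm_command(
  deltas=[
    [1, [0, 0, -4], 0],
    [1, [0, 0, -8], 0],
    [1, [0, 0, -11], 0],
    [1, [0, 0, -13], 0],
    [1, [0, 0, -14], 0],
  ],
)

```text
time_s: 3.95
ee_pos: [581.0, -217.1, 46.0]
ee_rot: [-3.2, 90.0, 167.8]
force: [-0.1, -0.0, -0.5]
gripper_width: 91.4
```

```bash
sed -i 's/s\["gripper_width"\].round(1)/round(s["gripper_width"],1)/' ov.py
python3 -c "
from ov import run
run('scene','pics/w4.png',(80,60))
run('top','pics/w5.png',(80,60))"
```

```text
3.95 [ 581.  -217.1   46. ] [-0.1 -0.  -0.5] 91.4 h -99.01 crop [np.int64(210), np.int64(191), np.int64(370), np.int64(311)]
4.0 [ 581.  -217.1   46. ] [ 0.3 -0.5 -0.8] 91.4 h -99.01 crop [np.int64(254), np.int64(174), np.int64(414), np.int64(294)]
```

View pics/w4.png

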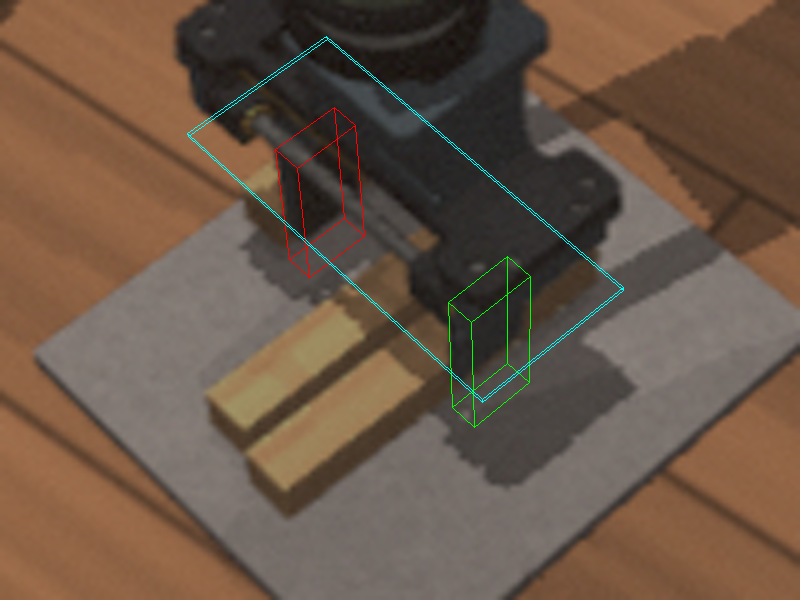

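View pics/w5.png

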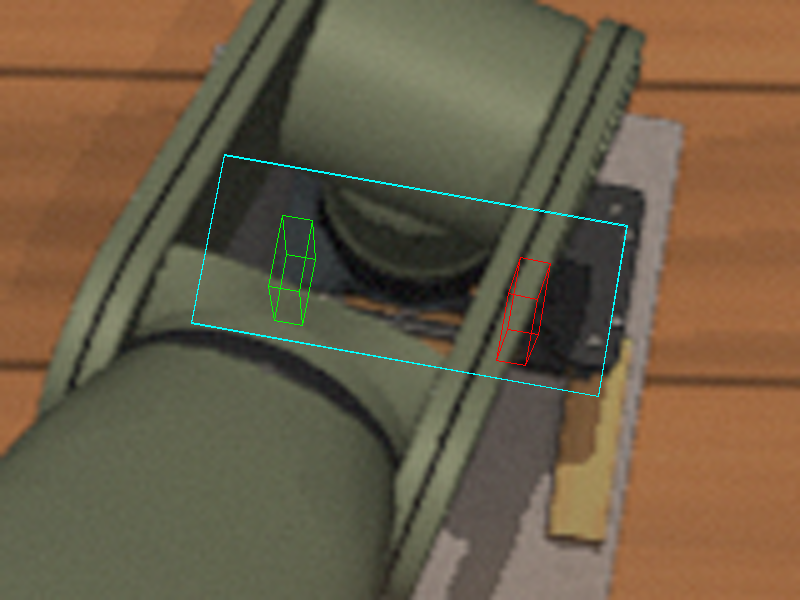

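Run:
```python
from workcell import cams
import cv2,numpy as np
f=cams.grab_frame("scene"); im=f["img"][200:290,240:350,::-1]
im=cv2.resize(im,None,fx=7,fy=6.6,interpolation=cv2.INTER_CUBIC).astype(float)
im=255*np.clip(im/160,0,1)**.55
cv2.imwrite("pics/z1.png",im)
```

```text
[ WARN:0@1.452] global loadsave.cpp:1063 imwrite_ Unsupported depth image for selected encoder is fallbacked to CV_8U.
```

View pics/z1.png

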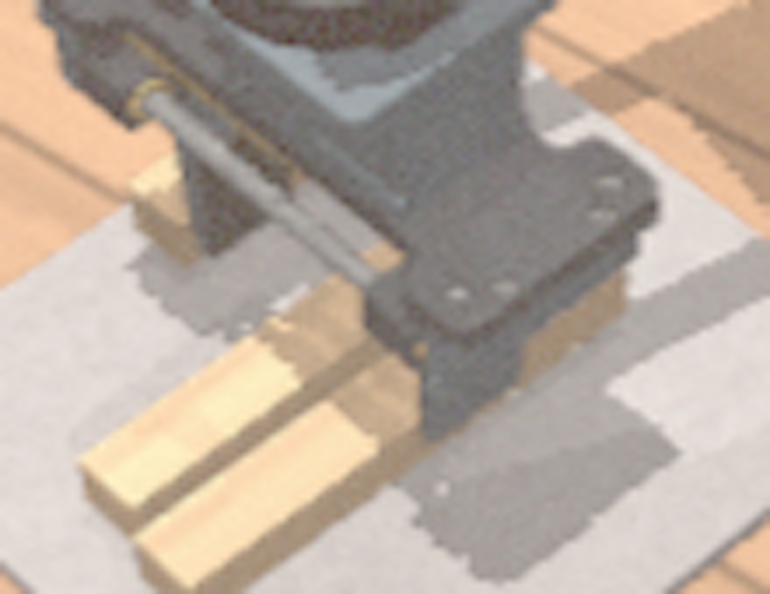

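No contact yet with the tips nominally at 35 mm, which is below the blank tops. I'll go down to TCP z = 28 and watch the force.

Call:
arm_command(
  deltas=[
    [1, [0, 0, -4], 0],
    [1, [0, 0, -8], 0],
    [1, [0, 0, -12], 0],
    [1, [0, 0, -16], 0],
    [1, [0, 0, -18], 0],
    [1, [0, 0, -18], 0],
  ],
)

```text
time_s: 4.7
ee_pos: [580.9, -217.1, 27.9]
ee_rot: [-6.4, 90.0, 164.5]
force: [1.0, 0.1, 0.2]
gripper_width: 91.3
```

Run:
```python
from workcell import cams,env
import cv2,numpy as np
s=env.state();print(s["ee_pos"],s["force"])
f=cams.grab_frame("scene"); im=f["img"][200:290,240:350,::-1]
im=cv2.resize(im,None,fx=7,fy=6.6,interpolation=cv2.INTER_CUBIC).astype(float)
im=255*np.clip(im/160,0,1)**.55
cv2.imwrite("pics/z2.png",im.astype(np.uint8))
```

```text
[ 580.85839098 -217.08058723   27.88220005] [0.96710432 0.13098425 0.17486434]
```

View pics/z2.png

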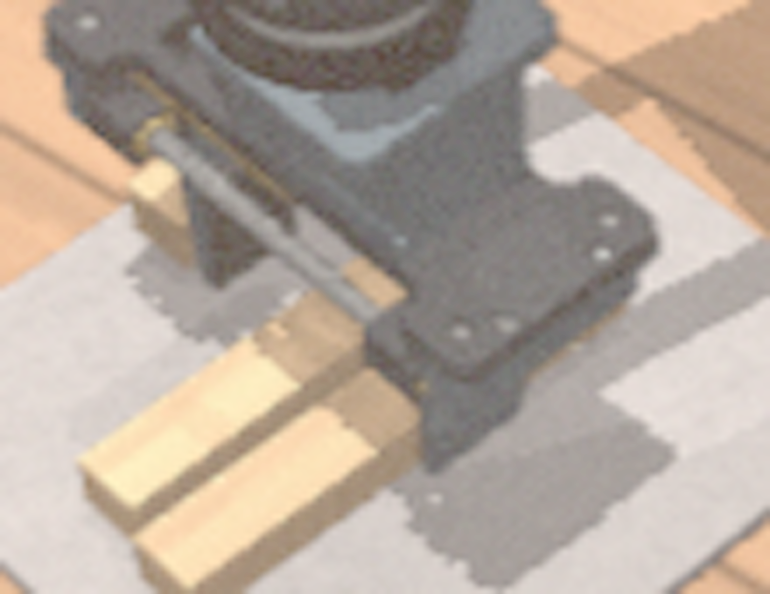

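Run:
```python
from h import *; import pickle
S=pickle.load(open("f0.pkl","rb"))["scene"]
c=np.array([580.9,-217.1]); u=np.array([.988,-.156]); n=np.array([.156,.988])
for nm,uv,pr in [("near out +x",(302,271),c+16*u+59*n),("near out -x",(240+522/7,200+405/6.6),c-16*u+59*n),("far in +x",(240+222/7,200+288/6.6),c+16*u-45.5*n)]:
    for z in(12,17,30,44):
        p=onz(S,uv,z)[0][:2]; print(nm,z,p.round(1),"pred",pr.round(1),"local u,n",(p-c)@u.T.round(3),((p-c)@n).round(1))
```

```text
near out +x 12 [ 588.3 -182. ] pred [ 605.9 -161.3] local u,n 1.8620167428940164 35.8
near out +x 17 [ 590.7 -180.1] pred [ 605.9 -161.3] local u,n 3.9179862748675176 38.1
near out +x 30 [ 596.9 -174.9] pred [ 605.9 -161.3] local u,n 9.263507057998526 44.2
near out +x 44 [ 603.6 -169.4] pred [ 605.9 -161.3] local u,n 15.020221747524225 50.7
near out -x 12 [ 552.2 -175.5] pred [ 574.3 -156.3] local u,n -34.86287781471681 36.6
near out -x 17 [ 554.8 -173.6] pred [ 574.3 -156.3] local u,n -32.610584784067974 38.9
near out -x 30 [ 561.5 -168.5] pred [ 574.3 -156.3] local u,n -26.754622904380813 45.0
near out -x 44 [ 568.7 -163.1] pred [ 574.3 -156.3] local u,n -20.448202418564055 51.5
far in +x 12 [ 573.  -280.2] pred [ 589.6 -264.6] local u,n 2.034067207879316 -63.5
far in +x 17 [ 575.5 -277.7] pred [ 589.6 -264.6] local u,n 4.089116994550637 -60.7
far in +x 30 [ 581.9 -271.2] pred [ 589.6 -264.6] local u,n 9.432246439896597 -53.3
far in +x 44 [ 588.8 -264.2] pred [ 589.6 -264.6] local u,n 15.186385842576769 -45.3
```

Call:
arm_command(
  deltas=[
    [1, [0, 0, -1], 0],
    [1, [0, 0, -2], 0],
    [1, [0, 0, -3], 0],
    [1, [0, 0, -4], 0],
    [1, [0, 0, -4], 0],
  ],
)

```text
time_s: 5.25
ee_pos: [581.0, -217.2, 24.2]
ee_rot: [4.1, 90.0, 175.1]
force: [-0.1, -0.5, -0.6]
gripper_width: 91.3
```

Call:
arm_command(
  deltas=[
    [1, [0, 0, -0.5], 0],
    [1, [0, 0, -1], 0],
    [1, [0, 0, -1.5], 0],
    [1, [0, 0, -1.5], 0],
  ],
)

```text
time_s: 5.65
ee_pos: [581.1, -217.2, 22.8]
ee_rot: [30.9, 90.0, -158.1]
force: [0.7, -0.2, 0.5]
gripper_width: 91.1
```

Call:
arm_command(
  deltas=[
    [1, [0, 0, -0.5], 0],
    [1, [0, 0, -1], 0],
    [1, [0, 0, -1.5], 0],
    [1, [0, 0, -2], 0],
    [1, [0, 0, -2], 0],
  ],
)

```text
time_s: 6.15
ee_pos: [581.1, -217.1, 20.8]
ee_rot: [11.6, 90.0, -177.4]
force: [0.0, -0.3, -0.2]
gripper_width: 91.4
```

The tips are nominally below the board's top and there's still no contact, so the real tips stand higher than the state says, perhaps depending on the opening. I'll raise the arm, half-close the gripper and look.

Call:
arm_command(
  deltas=[
    [0.7, [0, 0, 30], 0],
    [0.62, [0, 0, 50], 0],
    [0.62, [0, 0, 50], 0],
    [0.62, [0, 0, 50], 0],
    [0.62, [0, 0, 50], 0],
    [0.62, [0, 0, 50], 0],
  ],
  grip_force=20,
)

```text
time_s: 6.75
ee_pos: [580.3, -216.8, 69.5]
ee_rot: [-10.2, 89.9, 160.7]
force: [0.7, 0.3, 1.1]
gripper_width: 56.3
```

```bash
python3 -c "
from ov import run
run('scene','pics/w6.png',(80,60))"
```

```text
6.75 [ 580.3 -216.8   69.5] [0.7 0.3 1.1] 56.3 h -99.01 crop [np.int64(210), np.int64(185), np.int64(370), np.int64(305)]
```

View pics/w6.png

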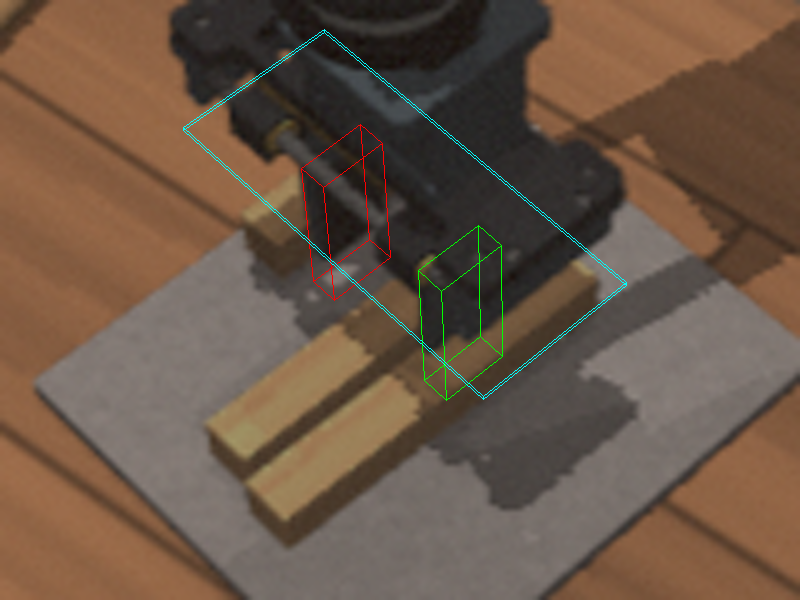

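Call:
arm_command(
  deltas=[
    [1, [0, 0, 0], 0],
    [1, [0, 0, 0], 0],
    [1, [0, 0, 0], 0],
    [1, [0, 0, 0], 0],
    [1, [0, 0, -20], 0],
    [1, [0, 0, -40], 0],
    [1, [0, 0, -48], 0],
    [1, [0, 0, -50], 0],
    [1, [0, 0, -51], 0],
    [1, [0, 0, -52], 0],
    [1, [0, 0, -53], 0],
    [1, [0, 0, -54], 0],
    [1, [0, 0, -54], 0],
  ],
)

```text
time_s: 8.1
ee_pos: [581.2, -217.2, 17.0]
ee_rot: [145.1, 90.0, -44.0]
force: [-0.1, -0.2, -0.0]
gripper_width: 91.1
```

Call:
arm_command(
  deltas=[
    [1, [0, 0, -1], 0],
    [1, [0, 0, -2], 0],
    [1, [0, 0, -3], 0],
    [1, [0, 0, -3], 0],
  ],
)

```text
time_s: 8.5
ee_pos: [581.0, -217.1, 13.7]
ee_rot: [6.3, 90.0, 177.3]
force: [-0.1, 0.3, -0.0]
gripper_width: 91.8
```

Run:
```python
from workcell import cams,env
import cv2,numpy as np
f=cams.grab_frame("scene"); im=f["img"][205:295,240:350,::-1]
im=cv2.resize(im,None,fx=7,fy=6.6,interpolation=cv2.INTER_CUBIC).astype(float)
im=255*np.clip(im/160,0,1)**.55
cv2.imwrite("pics/z3.png",im.astype(np.uint8))
```

```text
(no output)
```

View pics/z3.png

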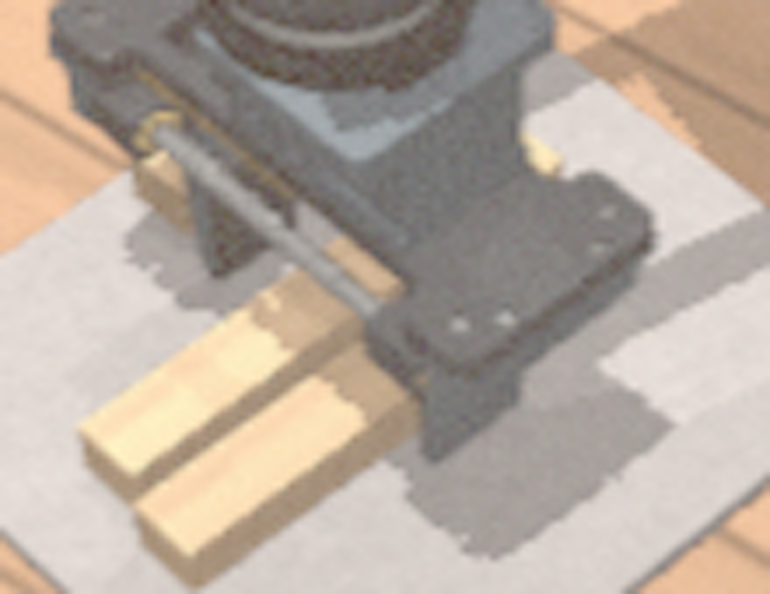

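Call:
arm_command(
  deltas=[
    [1, [0, 0, -1.5], 0],
    [1, [0, 0, -3], 0],
    [1, [0, 0, -4], 0],
    [1, [0, 0, -4], 0],
  ],
)

```text
time_s: 8.95
ee_pos: [581.0, -217.1, 9.6]
ee_rot: [-0.2, 90.0, 170.8]
force: [-0.6, 0.3, -0.2]
gripper_width: 91.4
```

Call:
arm_command(
  deltas=[
    [1, [0, 0, -1.5], 0],
    [1, [0, 0, -3], 0],
    [1, [0, 0, -4], 0],
    [1, [0, 0, -4], 0],
  ],
)

```text
time_s: 9.35
ee_pos: [581.0, -217.1, 5.7]
ee_rot: [2.1, 90.0, 173.1]
force: [0.6, 0.5, 0.7]
gripper_width: 91.3
```

Call:
arm_command(
  deltas=[
    [1, [0, 0, -1], 0],
    [1, [0, 0, -2], 0],
    [1, [0, 0, -3], 0],
    [1, [0, 0, -3], 0],
  ],
)

```text
time_s: 9.75
ee_pos: [581.0, -217.1, 2.7]
ee_rot: [-0.6, 90.0, 170.4]
force: [0.3, 0.3, 0.5]
gripper_width: 91.5
```

Call:
arm_command(
  deltas=[
    [1, [0, 0, -1], 0],
    [1, [0, 0, -2], 0],
    [1, [0, 0, -3], 0],
    [1, [0, 0, -3], 0],
  ],
)

```text
time_s: 10.15
ee_pos: [581.0, -217.1, -0.3]
ee_rot: [4.8, 90.0, 175.8]
force: [-0.8, -0.3, -0.5]
gripper_width: 91.1
```

Call:
arm_command(
  deltas=[
    [0.4, [0, 0, 0], 0],
    [0.4, [0, 0, 0], 0],
    [0.4, [0, 0, 0], 0],
    [0.4, [0, 0, 0], 0],
    [0.4, [0, 0, 0], 0],
    [0.4, [0, 0, 0], 0],
    [0.4, [0, 0, 0], 0],
    [0.4, [0, 0, 0], 0],
  ],
  grip_force=25,
)

```text
time_s: 10.95
ee_pos: [581.2, -217.2, -0.1]
ee_rot: [109.1, 90.0, -79.9]
force: [-0.3, -0.0, 1.0]
gripper_width: 52.0
```

```bash
python3 -c "
from ov import run
run('scene','pics/w7.png',(80,60))
run('top','pics/w8.png',(80,60),wire=False)"
```

```text
10.95 [ 5.812e+02 -2.172e+02 -1.000e-01] [-0.3 -0.   1. ] 52.0 h -99.0 crop [np.int64(211), np.int64(203), np.int64(371), np.int64(323)]
11.0 [ 5.811e+02 -2.172e+02 -1.000e-01] [-0.4 -1.   0.2] 51.8 h -99.0 crop [np.int64(254), np.int64(178), np.int64(414), np.int64(298)]
```

View pics/w7.png

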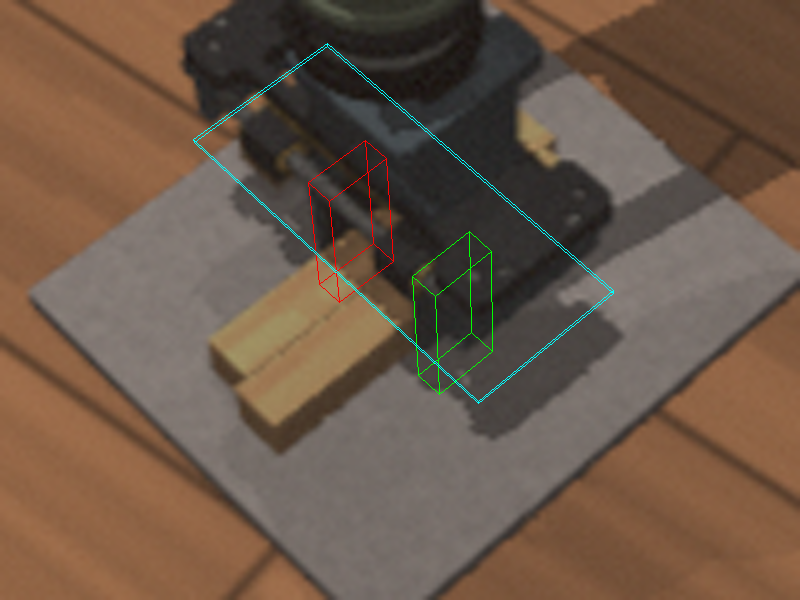

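View pics/w8.png

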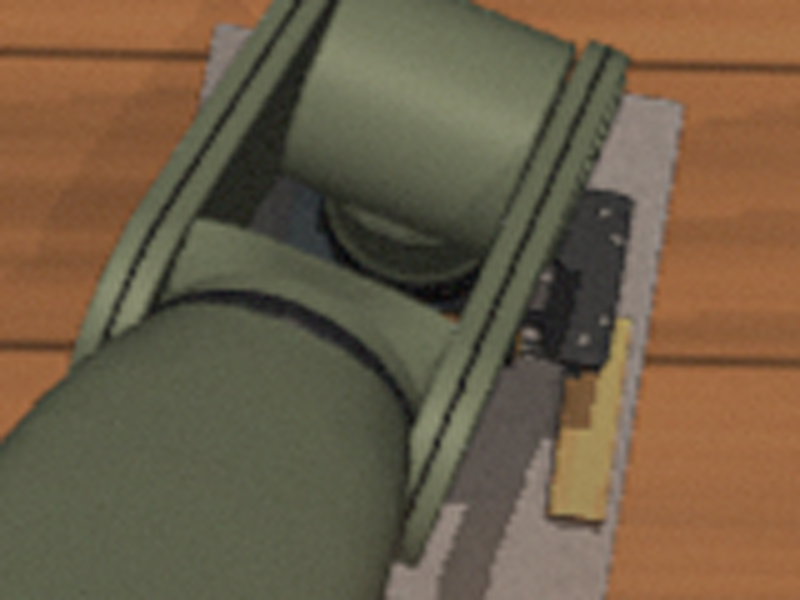

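Width is 52.0 mm, so both blanks are held as a pair. I'll lift and carry them to the sled.

Call:
arm_command(
  deltas=[
    [0.4, [0, 0, 6], 0],
    [0.4, [0, 0, 16], 0],
    [0.4, [0, 0, 34], 0],
    [0.4, [0, 0, 56], 0],
    [0.4, [0, 0, 75], 0],
    [0.4, [0, 0, 80], 0],
    [0.4, [0, 0, 80], 0],
    [0.4, [0, 0, 80], 0],
  ],
)

```text
time_s: 11.85
ee_pos: [580.5, -216.9, 79.1]
ee_rot: [-9.4, 89.9, 161.6]
force: [-1.0, -0.3, -2.1]
gripper_width: 51.7
```

```bash
python3 -c "
from ov import run
run('scene','pics/w9.png',(80,60),wire=False)"
```

```text
11.85 [ 580.5 -216.9   79.1] [-1.  -0.3 -2.1] 51.7 h -99.01 crop [np.int64(210), np.int64(182), np.int64(370), np.int64(302)]
```

View pics/w9.png

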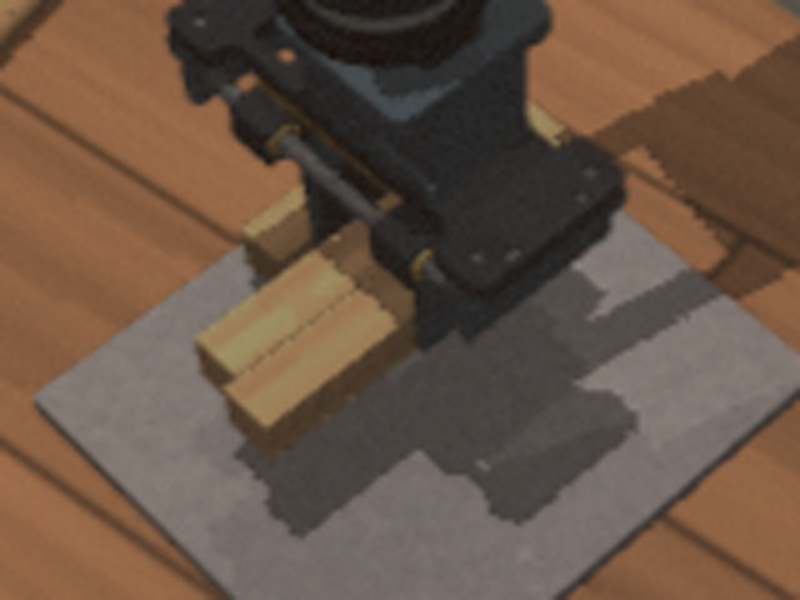

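Call:
arm_command(
  deltas=[
    [0.4, [-2, 15, 0], 0.0],
    [0.4, [-4, 45, 0], 0.01],
    [0.4, [-6, 85, 0], 0.02],
    [0.4, [-9, 125, 0], 0.03],
    [0.4, [-12, 165, 0], 0.04],
    [0.4, [-15, 205, 0], 0.05],
    [0.4, [-18, 245, 0], 0.06],
    [0.4, [-22, 285, 0], 0.07],
    [0.4, [-25, 325, 0], 0.08],
    [0.4, [-28, 365, 0], 0.082],
    [0.4, [-31, 405, 0], 0.082],
    [0.4, [-33, 438, 0], 0.082],
    [0.4, [-35, 455, 0], 0.082],
    [0.4, [-35, 460, 0], 0.082],
    [0.4, [-35, 460, 0], 0.082],
    [0.4, [-35, 460, 0], 0.082],
    [0.4, [-35, 460, -30], 0.082],
    [0.4, [-35, 460, -45], 0.082],
    [0.4, [-35, 460, -50], 0.082],
    [0.4, [-35, 460, -50], 0.082],
  ],
)

```text
time_s: 13.9
ee_pos: [546.0, 241.5, 29.4]
ee_rot: [36.8, 89.9, -147.6]
force: [0.3, -0.8, -1.4]
gripper_width: 51.5
```

```bash
python3 -c "
from ov import run
import numpy as np
run('scene','pics/w10.png',(80,60),wire=False)
run('top','pics/w11.png',(80,70),wire=False,c=np.array([145,235]))"
```

```text
13.9 [546.  241.5  29.4] [ 0.3 -0.8 -1.4] 51.5 h -94.4 crop [np.int64(414), np.int64(308), np.int64(574), np.int64(428)]
13.95 [546.7 242.1  30.2] [ 1.   0.7 -1.7] 51.8 h -94.38 crop [np.int64(65), np.int64(165), np.int64(225), np.int64(305)]
```

View pics/w10.png

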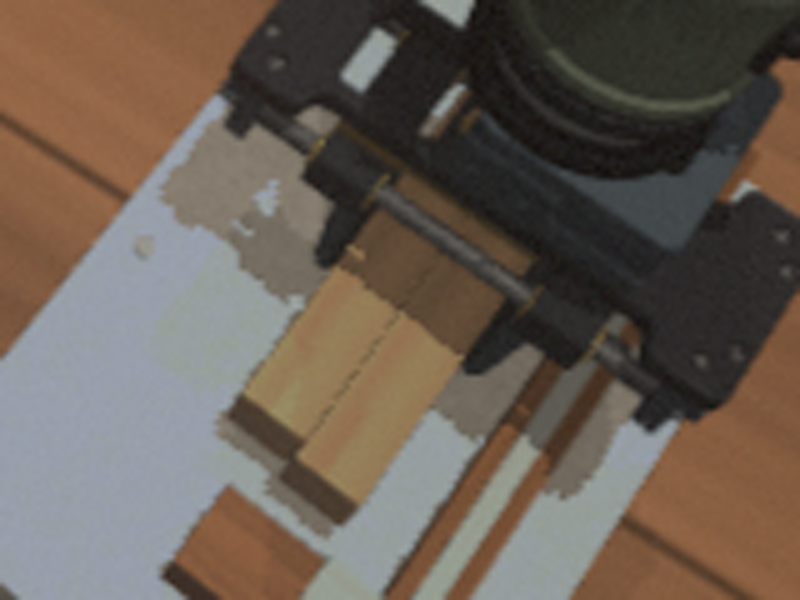

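View pics/w11.png

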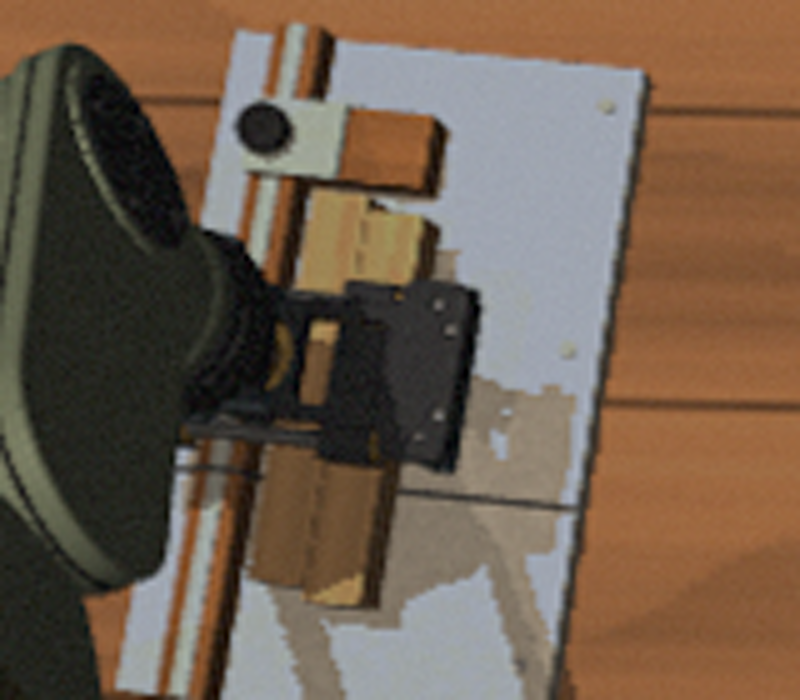

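Run:
```python
from h import *; import pickle
fs=pickle.load(open("f0.pkl","rb"));T,S=fs["top"],fs["scene"]
a=np.radians(-4.3);R=np.array([[np.cos(a),np.sin(a)],[-np.sin(a),np.cos(a)]])
loc=lambda p:(R@(p[:2]-[566.5,239])).round(1)
c=np.array([546.3,242]);print("tcp loc",loc(c))
for nm,s,t in[("L+x+y",(340,522-14),(311,187)),("L+x-y",(297,462),(366,195)),("R+x-y",(240,400),(425,217)),("L-x+y",None,(250,578)),("R-x-y",None,(368,606))]:
    ut=(np.array(t)+.5)/5-.5+[65,165]
    o=[]
    if s is not None:
        us=(np.array(s)+.5)/5-.5+[414,308]; o=[loc(onz(S,us,68)[0]),"tri",tri([T,S],[ut,us])[0].round(1)]
    print(nm,"top",loc(onz(T,ut,68)[0]),"scene",o)
# stop -x -y top corner per cam
print(loc(onz(T,(np.array((263,162))+.5)/3.7-.5+[80,160],41)[0]),loc(onz(S,(np.array((208,360))+.5)/3-.5+[390,285],41)[0]))
```

```text
tcp loc [-20.4   1.5]
L+x+y top [73.1 27.1] scene [array([78.6, 21.7]), 'tri', array([643.4, 258.2,  65.3])]
L+x-y top [71.9  1.4] scene [array([74.7,  2.5]), 'tri', array([639.3, 236.3,  64.1])]
R+x-y top [ 64.3 -27.2] scene [array([ 69.2, -23.9]), 'tri', array([630.3, 210. ,  60.5])]
L-x+y top [-106.8   24. ] scene []
R-x-y top [-113.9  -30.4] scene []
[ 81.3 -17.6] [ 86.2 -11.1]
```

Call:
arm_command(
  deltas=[
    [0.4, [0, 0, -8], 0],
    [0.4, [0, 0, -15], 0],
    [0.4, [0, 0, -19], 0],
    [0.4, [0, 0, -21], 0],
    [0.4, [0, 0, -22], 0],
    [0.4, [0, 0, -22.5], 0],
    [0.4, [0, 0, -23], 0],
    [0.4, [0, 0, -23], 0],
    [0.4, [0, 0, -23], 0],
  ],
)

```text
time_s: 14.9
ee_pos: [546.2, 242.9, 7.0]
ee_rot: [-176.2, 90.0, -0.5]
force: [-0.6, -0.7, -1.4]
gripper_width: 51.7
```

Call:
arm_command(
  deltas=[
    [0.4, [0, 0, -0.5], 0],
    [0.4, [0, 0, -1], 0],
    [0.4, [0, 0, -1], 0],
    [0.4, [0, 0, -1], 0],
  ],
)

```text
time_s: 15.3
ee_pos: [546.2, 242.9, 5.9]
ee_rot: [175.0, 90.0, -9.3]
force: [1.4, 0.5, -1.7]
gripper_width: 52.0
```

Call:
arm_command(
  deltas=[
    [0.4, [0, 0, -0.3], 0],
    [0.4, [0, 0, -0.6], 0],
    [0.4, [0, 0, -0.6], 0],
    [0.4, [0, 0, -0.6], 0],
  ],
)

```text
time_s: 15.7
ee_pos: [546.2, 242.8, 5.9]
ee_rot: [-171.7, 90.0, 4.0]
force: [-2.4, -1.4, 4.5]
gripper_width: 51.4
```

```bash
python3 -c "
from ov import run
import numpy as np
run('scene','pics/w12.png',(80,60),wire=False)
"
```

```text
15.7 [546.2 242.8   5.9] [-2.4 -1.4  4.5] 51.4 h -94.31 crop [np.int64(411), np.int64(313), np.int64(571), np.int64(433)]
```

View pics/w12.png

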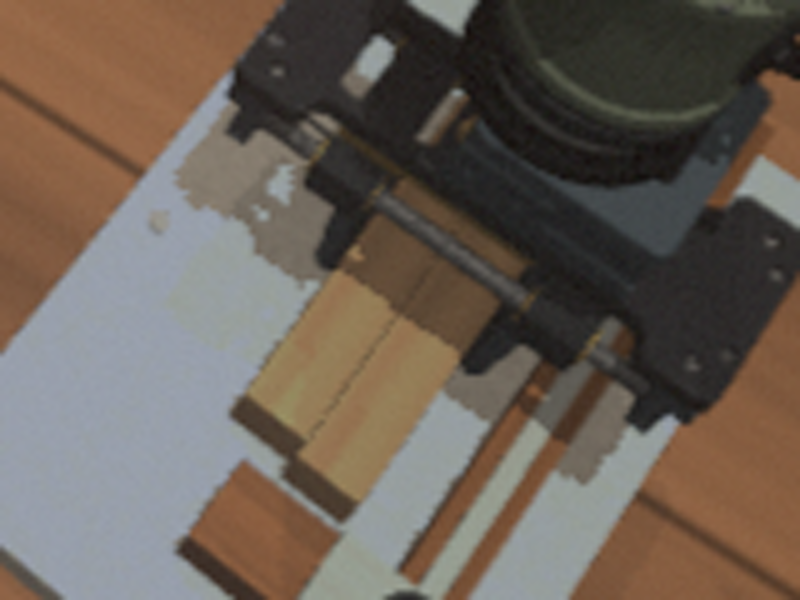

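The pair is down on the bed, still gripped: contact came at z = 5.9, 6 mm above the board reading as expected. Next: open slightly, rise, shut the fingers, and go round to the outer side to push the pair to the fence.

Call:
arm_command(
  deltas=[
    [0.4, [0, 0, 0.5], 0],
    [0.64, [0, 0, 0.5], 0],
    [0.64, [0, 0, 0.5], 0],
    [0.64, [0, 0, 0.5], 0],
    [0.64, [0, 0, 10], 0],
    [0.64, [0, 0, 30], 0],
    [0.3, [0, 0, 50], 0],
    [0, [-2, -25, 60], 0],
    [0, [-3.6, -48, 60], 0],
    [0, [-3.6, -48, 60], 0],
    [0, [-3.6, -48, 60], 0],
    [0, [-3.6, -48, 60], 0],
  ],
  grip_force=10,
)

```text
time_s: 16.95
ee_pos: [542.7, 195.5, 65.4]
ee_rot: [-125.4, 90.0, 50.3]
force: [-0.1, -0.1, -0.5]
gripper_width: 13.5
```

```bash
python3 -c "
from ov import run
import numpy as np
run('scene','pics/w13.png',(80,60),wire=True)
run('top','pics/w14.png',(80,70),wire=False,c=np.array([145,235]))
"
```

```text
16.95 [542.7 195.5  65.4] [-0.1 -0.1 -0.5] 13.5 h -94.29 crop [np.int64(397), np.int64(284), np.int64(557), np.int64(404)]
17.0 [542.7 195.6  65.3] [-0.   0.7  0.2] 8.9 h -94.28 crop [np.int64(65), np.int64(165), np.int64(225), np.int64(305)]
```

View pics/w13.png

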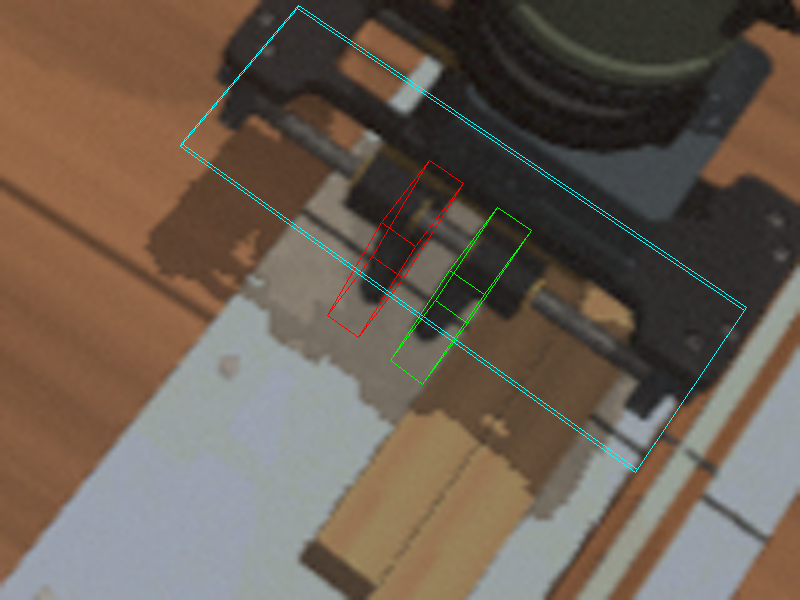

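View pics/w14.png

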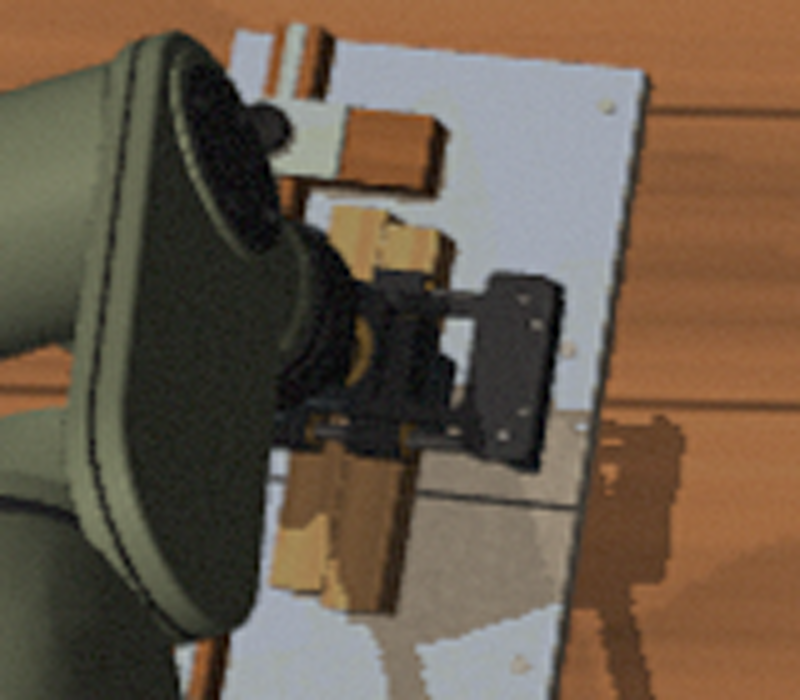

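Call:
arm_command(
  deltas=[
    [0, [0, 0, -10], 0],
    [0, [0, 0, -25], 0],
    [0, [0, 0, -38], 0],
    [0, [0, 0, -46], 0],
    [0, [0, 0, -52], 0],
    [0, [0, 0, -55], 0],
    [0, [0, 0, -57], 0],
    [0, [0, 0, -57], 0],
  ],
)

```text
time_s: 17.85
ee_pos: [542.7, 194.8, 8.3]
ee_rot: [-173.5, 90.0, 2.2]
force: [0.6, -0.9, 0.4]
gripper_width: 0.1
```

```bash
python3 -c "
from ov import run
import numpy as np
run('scene','pics/w15.png',(80,60),wire=False)
"
```

```text
17.85 [542.7 194.8   8.3] [ 0.6 -0.9  0.4] 0.1 h -94.32 crop [np.int64(389), np.int64(296), np.int64(549), np.int64(416)]
```

View pics/w15.png

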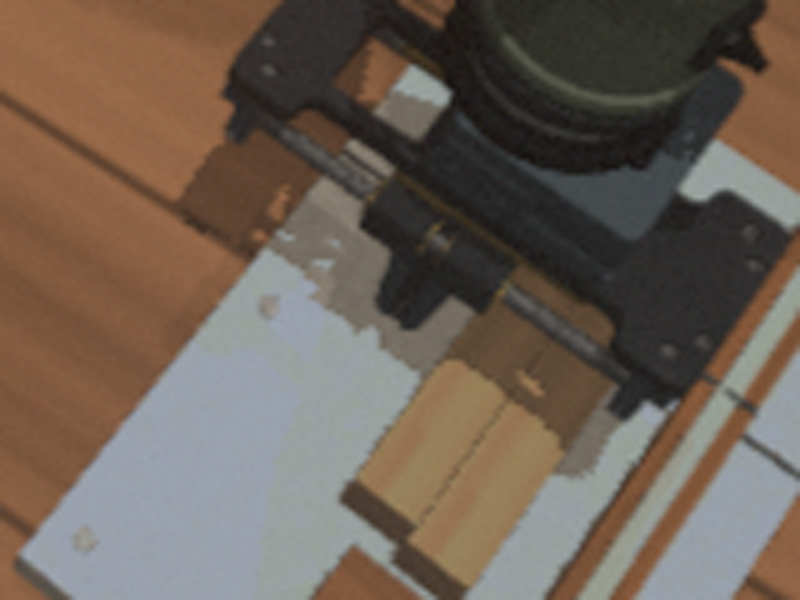

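Call:
arm_command(
  deltas=[
    [0, [0.2, 3, 0], 0],
    [0, [0.4, 6, 0], 0],
    [0, [0.7, 9, 0], 0],
    [0, [0.9, 12, 0], 0],
    [0, [1.1, 15, 0], 0],
    [0, [1.3, 17, 0], 0],
    [0, [1.4, 19, 0], 0],
    [0, [1.5, 20, 0], 0],
    [0, [1.5, 20, 0], 0],
  ],
)

```text
time_s: 18.8
ee_pos: [544.1, 214.9, 8.4]
ee_rot: [127.1, 90.0, -57.2]
force: [-0.7, -2.4, 2.4]
gripper_width: 0.4
```

```bash
python3 -c "
from ov import run
import numpy as np
run('scene','pics/w16.png',(80,60),wire=False,c=np.array([489,366]))
"
```

```text
18.8 [544.1 214.9   8.4] [-0.7 -2.4  2.4] 0.4 h -94.3 crop [np.int64(409), np.int64(306), np.int64(569), np.int64(426)]
```

View pics/w16.png

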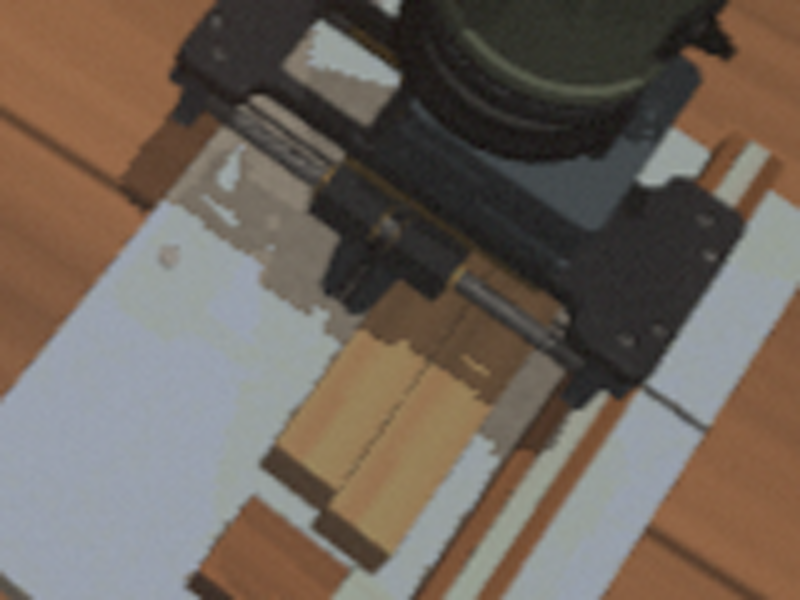

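Call:
arm_command(
  deltas=[
    [0, [0.1, 2, 0], 0],
    [0, [0.3, 4, 0], 0],
    [0, [0.45, 6, 0], 0],
    [0, [0.45, 6, 0], 0],
  ],
)

```text
time_s: 19.25
ee_pos: [544.6, 221.2, 8.3]
ee_rot: [-125.1, 90.0, 50.6]
force: [-0.6, -2.3, 1.8]
gripper_width: 0.8
```

```bash
python3 -c "
from ov import run
import numpy as np
run('scene','pics/w17.png',(80,60),wire=False,c=np.array([489,366]))
"
```

```text
19.25 [544.6 221.2   8.3] [-0.6 -2.3  1.8] 0.8 h -94.3 crop [np.int64(409), np.int64(306), np.int64(569), np.int64(426)]
```

View pics/w17.png

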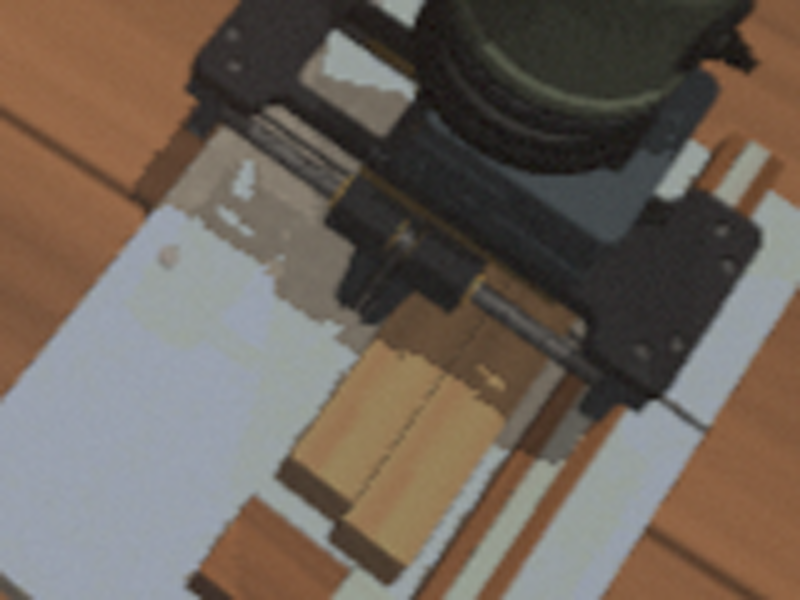

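Call:
arm_command(
  deltas=[
    [0, [0.1, 1, 0], 0],
    [0, [0.15, 2, 0], 0],
    [0, [0.2, 3, 0], 0],
    [0, [0.3, 4, 0], 0],
    [0, [0.3, 4, 0], 0],
  ],
)

```text
time_s: 19.8
ee_pos: [544.8, 225.0, 8.2]
ee_rot: [-58.3, 90.0, 117.4]
force: [-0.3, -2.8, 1.7]
gripper_width: 0.4
```

Call:
arm_command(
  deltas=[
    [0, [0.1, 1, 0], 0],
    [0, [0.15, 2, 0], 0],
    [0, [0.15, 2, 0], 0],
  ],
)

```text
time_s: 20.1
ee_pos: [544.9, 227.0, 8.2]
ee_rot: [-72.4, 90.0, 103.3]
force: [0.1, -2.3, 2.2]
gripper_width: 0.5
```

Call:
arm_command(
  deltas=[
    [0, [0.1, 1, 0], 0],
    [0, [0.15, 2, 0], 0],
    [0, [0.15, 2, 0], 0],
  ],
)

```text
time_s: 20.4
ee_pos: [545.1, 229.0, 8.3]
ee_rot: [-86.7, 90.0, 89.0]
force: [-0.2, -2.1, 2.2]
gripper_width: 0.5
```

```bash
python3 -c "
from ov import run
import numpy as np
run('scene','pics/w18.png',(80,60),wire=False,c=np.array([489,366]))
"
```

```text
20.4 [545.1 229.    8.3] [-0.2 -2.1  2.2] 0.5 h -94.31 crop [np.int64(409), np.int64(306), np.int64(569), np.int64(426)]
```

View pics/w18.png

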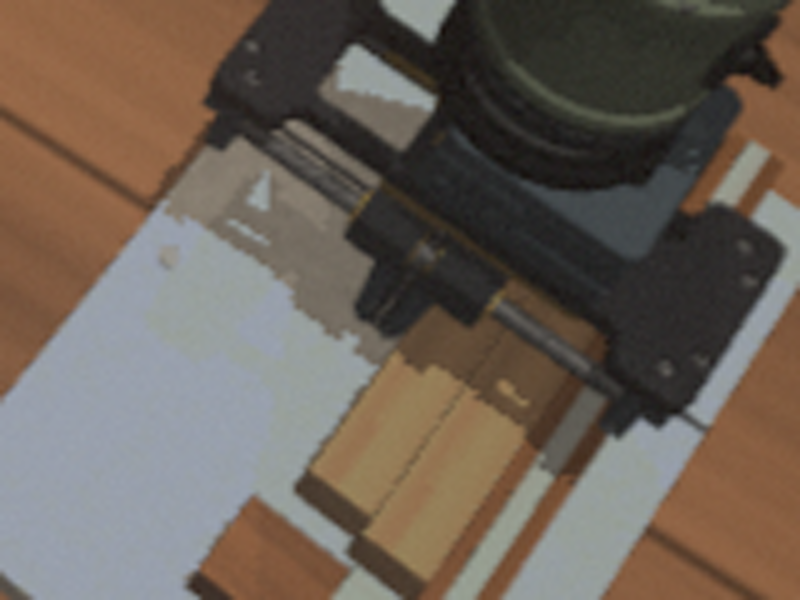

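Nearly at the fence, so I'll go in small steps until the force rises.

Call:
arm_command(
  deltas=[
    [0, [0, 0.5, 0], 0],
    [0, [0.1, 1, 0], 0],
    [0, [0.1, 1, 0], 0],
  ],
)

```text
time_s: 20.75
ee_pos: [544.9, 229.2, 8.2]
ee_rot: [65.1, 89.9, -119.2]
force: [-0.6, -4.8, 3.3]
gripper_width: 0.3
```

Call:
arm_command(
  deltas=[
    [0, [0, 0.5, 0], 0],
    [0, [0.1, 1, 0], 0],
    [0, [0.1, 1, 0], 0],
  ],
)

```text
time_s: 21.05
ee_pos: [544.9, 229.3, 8.3]
ee_rot: [73.9, 89.8, -110.4]
force: [-0.1, -9.1, 3.7]
gripper_width: 0.4
```

Fence contact felt: 4.8 N rising to 9 N with the TCP held at y = 229.3. I'll back off, rise and go behind the pair's free ends.

Call:
arm_command(
  deltas=[
    [0, [0, -3, 0], 0],
    [0, [-0.5, -8, 0], 0],
    [0, [-0.5, -8, 20], 0],
    [0, [-0.5, -8, 50], 0],
    [0, [-30, 5, 55], 0],
    [0, [-70, 25, 55], 0],
    [0, [-105, 40, 55], 0],
    [0, [-114, 47, 55], 0],
    [0, [-114, 47, 55], 0],
    [0, [-114, 47, 55], 0],
  ],
)

```text
time_s: 22.05
ee_pos: [432.5, 278.2, 63.4]
ee_rot: [-151.3, 89.9, 24.4]
force: [0.7, -1.3, -0.1]
gripper_width: 0.6
```

```bash
python3 -c "
from ov import run
import numpy as np
run('scene','pics/w19.png',(80,60),wire=False,c=np.array([489,366]))
run('top','pics/w20.png',(80,70),wire=False,c=np.array([145,235]))
"
```

```text
22.05 [432.5 278.2  63.4] [ 0.7 -1.3 -0.1] 0.6 h -94.29 crop [np.int64(409), np.int64(306), np.int64(569), np.int64(426)]
22.1 [432.7 277.9  63.4] [ 0.2  0.1 -0.2] 0.5 h -94.34 crop [np.int64(65), np.int64(165), np.int64(225), np.int64(305)]
```

View pics/w19.png

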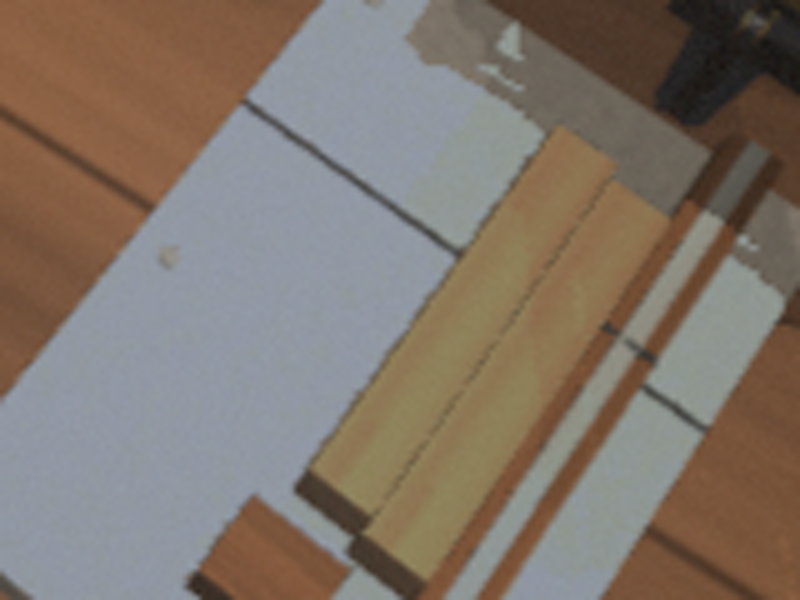

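View pics/w20.png

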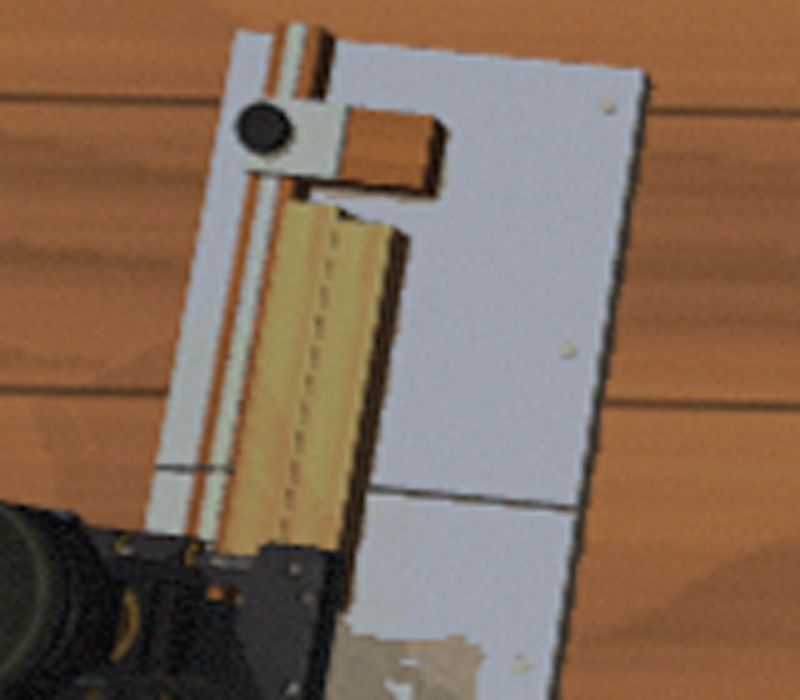

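Call:
arm_command(
  deltas=[
    [0, [0, 0, -15], 0],
    [0, [0, 0, -30], 0],
    [0, [0, 0, -42], 0],
    [0, [0, 0, -50], 0],
    [0, [0, 0, -54], 0],
    [0, [0, 0, -55], 0],
    [0, [0, 0, -55], 0],
  ],
)

```text
time_s: 22.85
ee_pos: [431.6, 278.0, 8.4]
ee_rot: [-154.4, 90.0, 21.3]
force: [-0.1, -1.2, -0.3]
gripper_width: 0.6
```

```bash
python3 -c "
from ov import run
import numpy as np
run('scene','pics/w21.png',(80,60),wire=False,c=np.array([509,346]))
"
```

```text
22.85 [431.6 278.    8.4] [-0.1 -1.2 -0.3] 0.6 h -94.31 crop [np.int64(429), np.int64(286), np.int64(589), np.int64(406)]
```

View pics/w21.png

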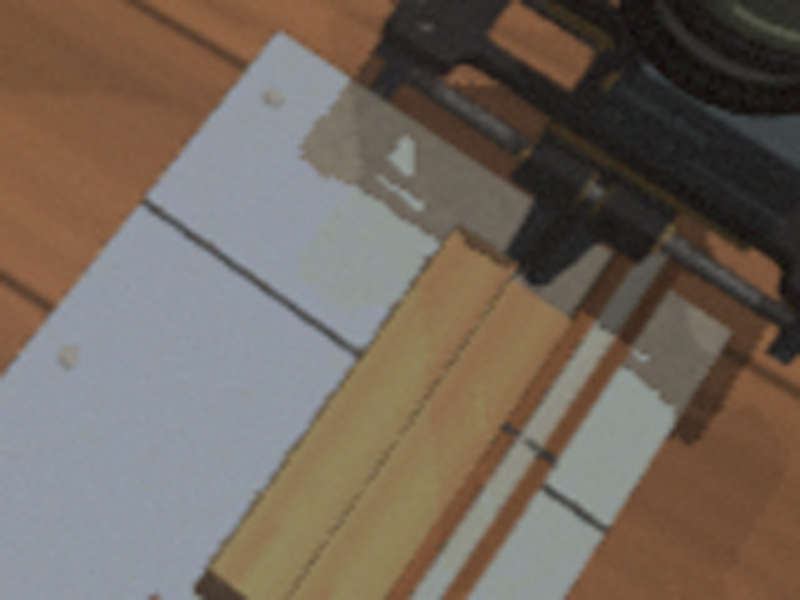

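Call:
arm_command(
  deltas=[
    [0, [-5, 0, 0], 0],
    [0, [-5.5, -6, 0], 0],
    [0, [-5.5, -7, 0], 0],
    [0, [-3, -7, 0], 0],
    [0, [0, -7, 0], 0],
    [0, [2, -7, 0], 0],
    [0, [4, -7.2, 0], 0],
    [0, [4, -7.2, 0], 0],
  ],
)

```text
time_s: 23.7
ee_pos: [435.7, 270.7, 8.2]
ee_rot: [-165.9, 90.0, 9.8]
force: [-0.8, -0.2, 0.8]
gripper_width: 0.6
```

```bash
python3 -c "
from ov import run
import numpy as np
run('scene','pics/w22.png',(80,60),wire=False,c=np.array([509,346]))
"
```

```text
23.7 [435.7 270.7   8.2] [-0.8 -0.2  0.8] 0.6 h -94.32 crop [np.int64(429), np.int64(286), np.int64(589), np.int64(406)]
```

View pics/w22.png

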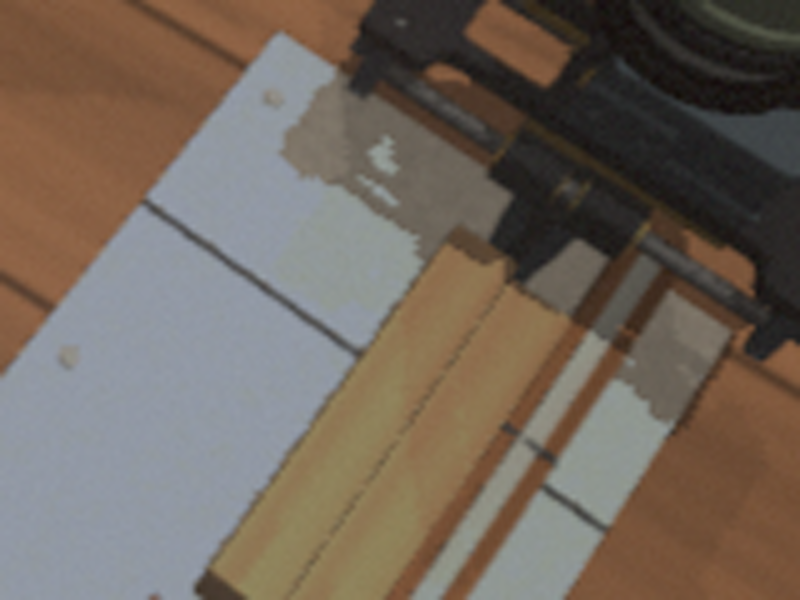

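Call:
arm_command(
  deltas=[
    [0, [2, -0.15, 0], 0],
    [0, [4, -0.3, 0], 0],
    [0, [6, -0.45, 0], 0],
    [0, [8, -0.6, 0], 0],
    [0, [10, -0.75, 0], 0],
    [0, [10, -0.75, 0], 0],
  ],
)

```text
time_s: 24.35
ee_pos: [445.4, 269.8, 8.2]
ee_rot: [69.8, 90.0, -114.5]
force: [-0.4, -1.0, 0.1]
gripper_width: 0.8
```

```bash
python3 -c "
from ov import run
import numpy as np
run('scene','pics/w23.png',(80,60),wire=False,c=np.array([489,366]))
"
```

```text
24.35 [445.4 269.8   8.2] [-0.4 -1.   0.1] 0.8 h -94.32 crop [np.int64(409), np.int64(306), np.int64(569), np.int64(426)]
```

View pics/w23.png

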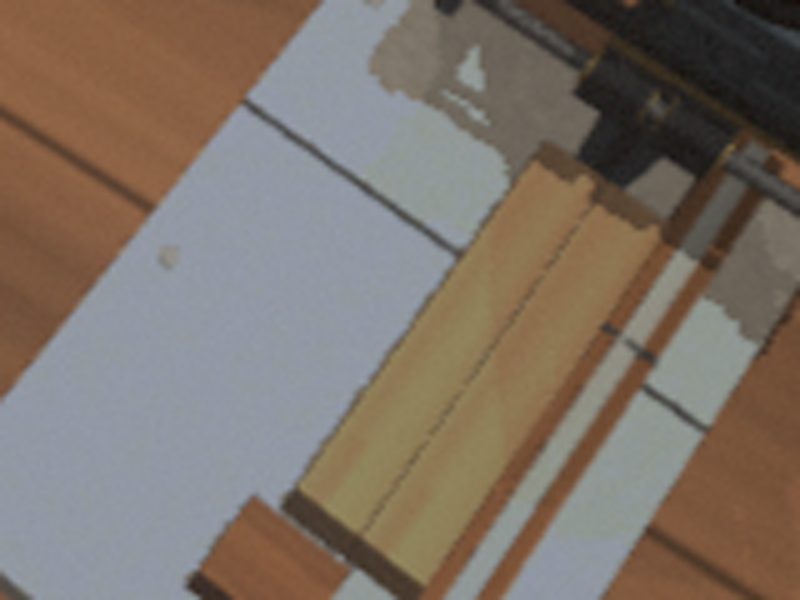

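The ends are flush now. About 10 mm remains to the stop.

Call:
arm_command(
  deltas=[
    [0, [1.5, -0.1, 0], 0],
    [0, [3, -0.2, 0], 0],
    [0, [4.5, -0.3, 0], 0],
    [0, [6, -0.45, 0], 0],
    [0, [6, -0.45, 0], 0],
  ],
)

```text
time_s: 24.9
ee_pos: [451.6, 269.4, 8.3]
ee_rot: [168.8, 90.0, -15.5]
force: [-1.5, -0.2, 0.1]
gripper_width: 0.4
```

```bash
python3 -c "
from ov import run
import numpy as np
run('scene','pics/w24.png',(80,60),wire=False,c=np.array([489,376]))
"
```

```text
24.9 [451.6 269.4   8.3] [-1.5 -0.2  0.1] 0.4 h -94.31 crop [np.int64(409), np.int64(316), np.int64(569), np.int64(436)]
```

View pics/w24.png

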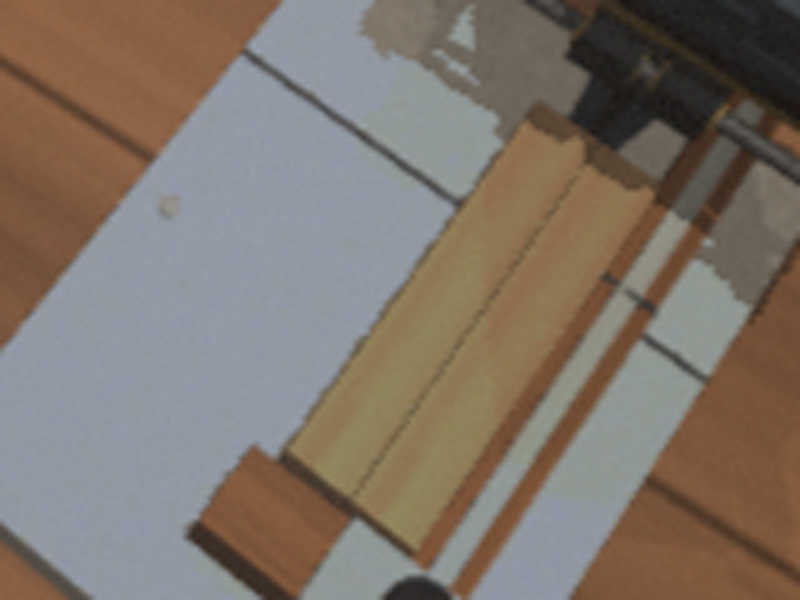

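Call:
arm_command(
  deltas=[
    [0, [0.5, 0, 0], 0],
    [0, [1, -0.1, 0], 0],
    [0, [1, -0.1, 0], 0],
  ],
)

```text
time_s: 25.25
ee_pos: [452.4, 269.4, 8.3]
ee_rot: [-173.9, 90.0, 1.8]
force: [-0.9, -0.2, -0.1]
gripper_width: 0.7
```

Call:
arm_command(
  deltas=[
    [0, [0.5, 0, 0], 0],
    [0, [1, -0.1, 0], 0],
    [0, [1, -0.1, 0], 0],
  ],
)

```text
time_s: 25.55
ee_pos: [453.5, 269.3, 8.3]
ee_rot: [-173.8, 90.0, 1.9]
force: [-1.1, 0.4, -0.1]
gripper_width: 0.3
```

Call:
arm_command(
  deltas=[
    [0, [0.4, 0, 0], 0],
    [0, [0.7, -0.1, 0], 0],
    [0, [0.7, -0.1, 0], 0],
  ],
)

```text
time_s: 25.85
ee_pos: [454.1, 269.1, 8.3]
ee_rot: [169.8, 90.0, -14.5]
force: [-1.3, -0.5, -1.4]
gripper_width: 0.7
```

```bash
python3 -c "
from ov import run
import numpy as np
run('top','pics/w25.png',(60,55),k=6,wire=False,c=np.array([145,225]))
"
```

```text
25.85 [454.1 269.1   8.3] [-1.3 -0.5 -1.4] 0.7 h -94.31 crop [np.int64(85), np.int64(170), np.int64(205), np.int64(280)]
```

View pics/w25.png

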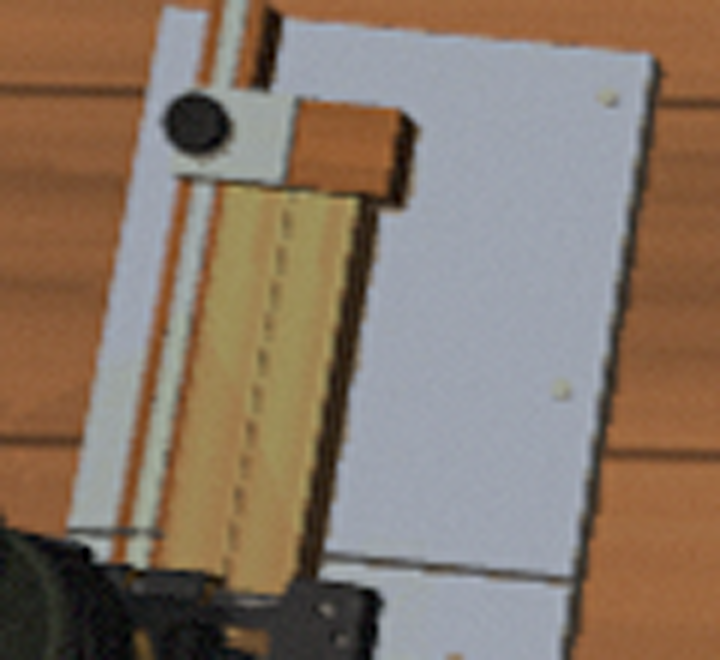

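Call:
arm_command(
  deltas=[
    [0, [0.3, 0, 0], 0],
    [0, [0.5, 0, 0], 0],
    [0, [0.5, 0, 0], 0],
  ],
)

```text
time_s: 26.2
ee_pos: [454.5, 269.1, 8.3]
ee_rot: [69.9, 90.0, -114.4]
force: [-1.3, 0.7, -0.7]
gripper_width: 0.7
```

Call:
arm_command(
  deltas=[
    [0, [0.3, 0, 0], 0],
    [0, [0.5, 0, 0], 0],
    [0, [0.5, 0, 0], 0],
  ],
)

```text
time_s: 26.5
ee_pos: [455.0, 269.1, 8.3]
ee_rot: [142.3, 90.0, -42.0]
force: [-1.7, 0.2, -0.3]
gripper_width: 0.7
```

Call:
arm_command(
  deltas=[
    [0, [0.3, 0, 0], 0],
    [0, [0.5, 0, 0], 0],
    [0, [0.5, 0, 0], 0],
  ],
)

```text
time_s: 26.8
ee_pos: [455.5, 269.1, 8.3]
ee_rot: [74.6, 90.0, -109.7]
force: [-2.0, 1.0, 0.1]
gripper_width: 0.4
```

Call:
arm_command(
  deltas=[
    [0, [0.3, 0, 0], 0],
    [0, [0.4, 0, 0], 0],
    [0, [0.4, 0, 0], 0],
    [0, [0.4, 0, 0], 0],
  ],
)

```text
time_s: 27.2
ee_pos: [455.8, 269.1, 8.3]
ee_rot: [44.6, 90.0, -139.7]
force: [-1.5, -0.7, 1.0]
gripper_width: 0.6
```

Call:
arm_command(
  deltas=[
    [0, [0.2, 0, 0], 0],
    [0, [0.4, 0, 0], 0],
    [0, [0.4, 0, 0], 0],
  ],
)

```text
time_s: 27.5
ee_pos: [455.8, 269.1, 8.3]
ee_rot: [18.7, 89.9, -165.6]
force: [-2.6, 0.5, 2.6]
gripper_width: 0.7
```

Call:
arm_command(
  deltas=[
    [0, [0.2, 0, 0], 0],
    [0, [0.4, 0, 0], 0],
    [0, [0.4, 0, 0], 0],
  ],
)

```text
time_s: 27.8
ee_pos: [455.8, 269.1, 8.3]
ee_rot: [14.8, 89.9, -169.5]
force: [-6.2, -0.1, 4.0]
gripper_width: 0.5
```

```bash
python3 -c "
from ov import run
import numpy as np
run('scene','pics/w26.png',(50,45),k=8,wire=False,c=np.array([475,405]))
run('top','pics/w27.png',(60,55),k=6,wire=False,c=np.array([145,225]))
"
```

```text
27.8 [455.8 269.1   8.3] [-6.2 -0.1  4. ] 0.5 h -94.33 crop [np.int64(425), np.int64(360), np.int64(525), np.int64(450)]
27.85 [455.8 269.1   8.3] [-4.7  1.4  4. ] 0.6 h -94.33 crop [np.int64(85), np.int64(170), np.int64(205), np.int64(280)]
```

View pics/w26.png

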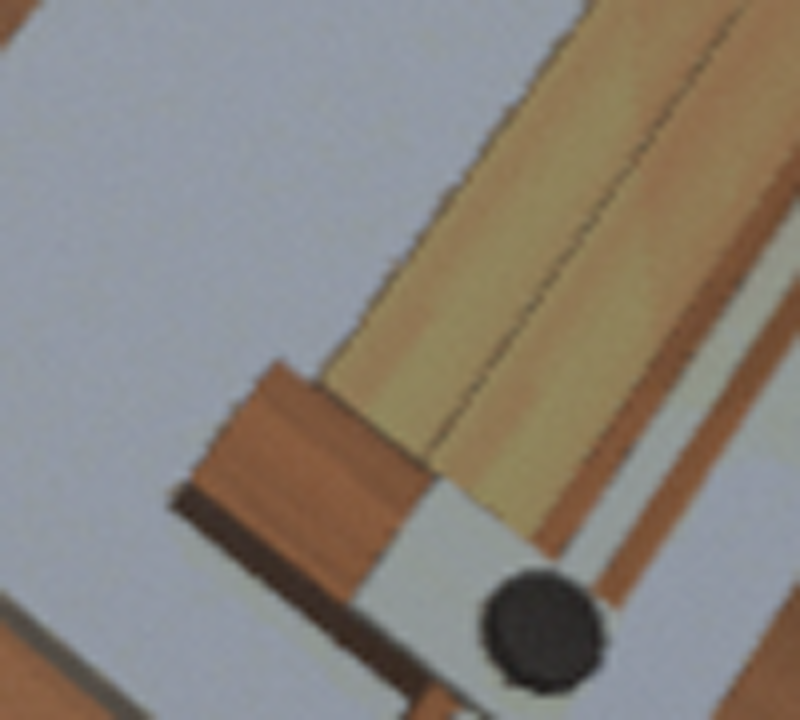

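View pics/w27.png

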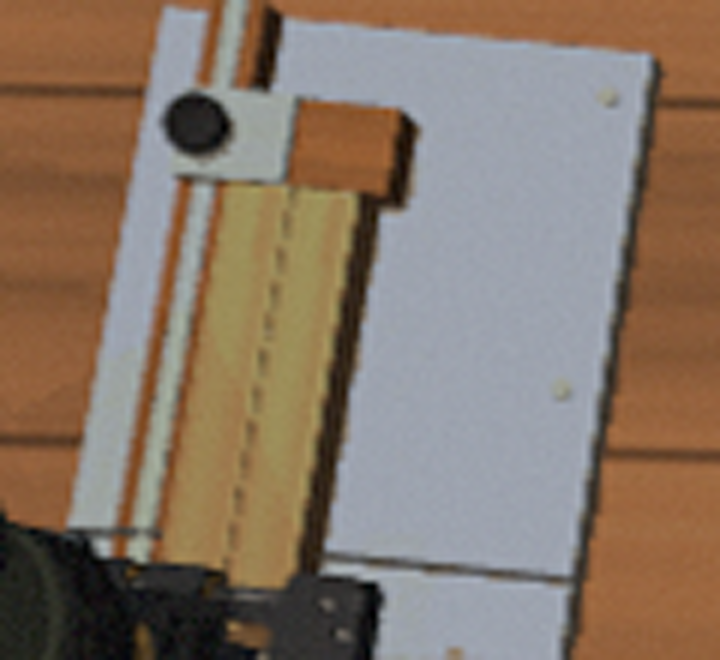

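Stop felt: the TCP held at 455.8 and the force rose to about 6 N, under the 12 N slip limit. I'll touch up the fence-side blank alone, so I know it bears on the stop too.

Call:
arm_command(
  deltas=[
    [0, [-3, 0, 0], 0],
    [0, [-6, 0, 0], 0],
    [0, [-5, 8, 0], 0],
    [0, [-5, 12, 0], 0],
    [0, [-5, 12, 0], 0],
    [0, [-3, 12, 0], 0],
    [0, [-1.5, 12, 0], 0],
    [0, [-0.7, 12, 0], 0],
    [0, [-0.3, 12, 0], 0],
    [0, [-0.3, 12, 0], 0],
  ],
)

```text
time_s: 28.9
ee_pos: [456.5, 281.0, 8.3]
ee_rot: [81.6, 90.0, -102.7]
force: [-1.3, -0.3, 0.1]
gripper_width: 0.7
```

Call:
arm_command(
  deltas=[
    [0, [0.3, 0, 0], 0],
    [0, [0.6, 0, 0], 0],
    [0, [0.6, 0, 0], 0],
  ],
)

```text
time_s: 29.2
ee_pos: [456.8, 281.0, 8.3]
ee_rot: [34.3, 90.0, -150.0]
force: [0.2, -0.3, 1.4]
gripper_width: 0.3
```

Call:
arm_command(
  deltas=[
    [0, [0.2, 0, 0], 0],
    [0, [0.4, 0, 0], 0],
    [0, [0.4, 0, 0], 0],
  ],
)

```text
time_s: 29.5
ee_pos: [456.8, 281.0, 8.3]
ee_rot: [21.0, 89.9, -163.3]
force: [-2.7, 0.7, 2.2]
gripper_width: 0.3
```

Call:
arm_command(
  deltas=[
    [0, [0.2, 0, 0], 0],
    [0, [0.4, 0, 0], 0],
    [0, [0.4, 0, 0], 0],
  ],
)

```text
time_s: 29.8
ee_pos: [456.8, 281.0, 8.3]
ee_rot: [17.6, 89.9, -166.7]
force: [-6.4, 0.7, 4.8]
gripper_width: 0.6
```

Call:
arm_command(
  deltas=[
    [0, [-2, 0, 0], 0],
    [0, [-8, 0, 0], 0],
    [0, [-8, 0, 30], 0],
    [0, [-8, -20, 60], 0],
    [0, [10, -60, 70], 0],
    [0, [10, -105, 70], 0],
    [0, [10, -140, 70], 0],
    [0, [10, -140, 70], 0],
  ],
)

```text
time_s: 30.6
ee_pos: [467.5, 137.7, 78.4]
ee_rot: [106.1, 89.9, -78.4]
force: [0.2, 0.4, 0.0]
gripper_width: 0.6
```

```bash
python3 -c "
from ov import run
import numpy as np
run('scene','pics/w28.png',(65,60),k=6,wire=False,c=np.array([490,380]))
run('top','pics/w29.png',(60,55),k=6,wire=False,c=np.array([145,235]))
"
```

```text
30.6 [467.5 137.7  78.4] [0.2 0.4 0. ] 0.6 h -94.54 crop [np.int64(425), np.int64(320), np.int64(555), np.int64(440)]
30.65 [468.  139.6  78.4] [-0.   0.8  0.5] 0.5 h -94.5 crop [np.int64(85), np.int64(180), np.int64(205), np.int64(290)]
```

View pics/w28.png

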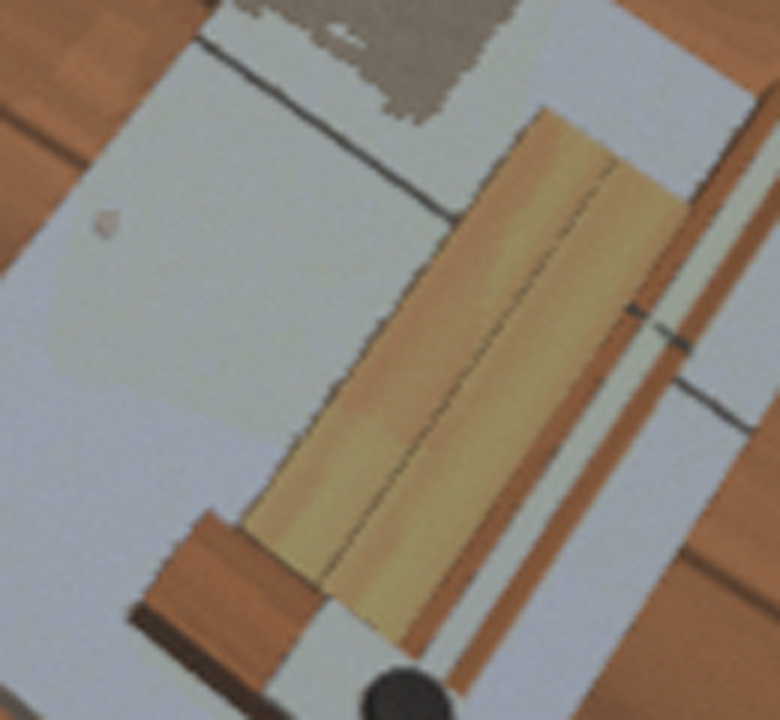

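View pics/w29.png

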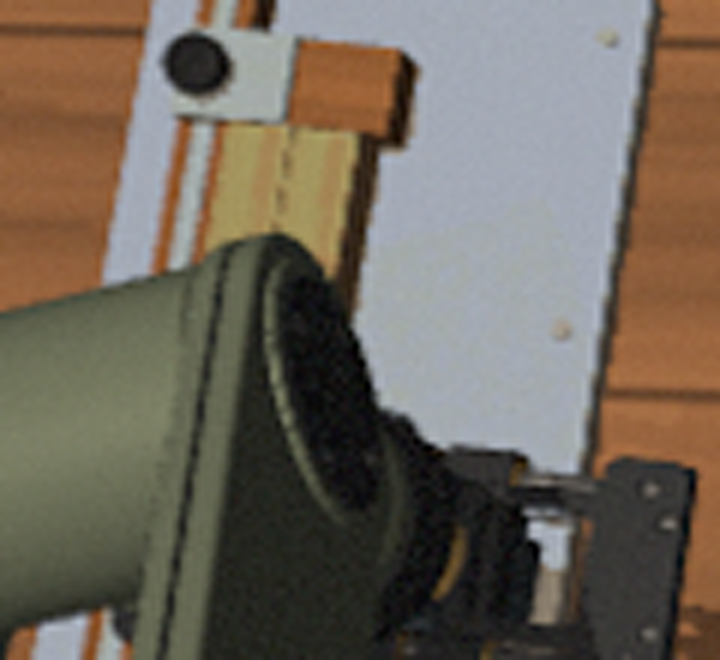

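Both ends are on the stop, flush and together along the fence. One last light push against the fence confirms they are snug.

Call:
arm_command(
  deltas=[
    [0, [30, 15, 0], 0],
    [0, [60, 40, 0], 0],
    [0, [88, 66, 0], 0],
    [0, [88, 69, -10], 0],
    [0, [88, 69, -35], 0],
    [0, [88, 69, -58], 0],
    [0, [88, 69, -68], 0],
    [0, [88, 69, -70], 0],
    [0, [88, 69, -70], 0],
    [0, [88, 75, -70], 0],
    [0, [88, 81, -70], 0],
    [0, [88, 84, -70], 0],
    [0, [88, 86, -70], 0],
    [0, [88, 86, -70], 0],
  ],
)

```text
time_s: 32.1
ee_pos: [555.9, 227.5, 8.5]
ee_rot: [-164.5, 90.0, 11.2]
force: [1.0, 0.3, -0.4]
gripper_width: 0.7
```

Call:
arm_command(
  deltas=[
    [0, [0, 0.5, 0], 0],
    [0, [0, 1, 0], 0],
    [0, [0, 1, 0], 0],
  ],
)

```text
time_s: 32.4
ee_pos: [555.8, 228.0, 8.2]
ee_rot: [54.8, 90.0, -129.5]
force: [0.0, -0.2, -0.7]
gripper_width: 0.4
```

Call:
arm_command(
  deltas=[
    [0, [0, 0.4, 0], 0],
    [0, [0, 0.8, 0], 0],
    [0, [0, 0.8, 0], 0],
  ],
)

```text
time_s: 32.7
ee_pos: [555.8, 228.4, 8.2]
ee_rot: [84.6, 89.9, -99.7]
force: [0.4, -2.6, 0.6]
gripper_width: 0.3
```

Call:
arm_command(
  deltas=[
    [0, [0, 0.2, 0], 0],
    [0, [0, 0.4, 0], 0],
    [0, [0, 0.4, 0], 0],
  ],
)

```text
time_s: 33.0
ee_pos: [555.8, 228.4, 8.2]
ee_rot: [87.5, 89.9, -96.8]
force: [1.0, -4.8, -0.1]
gripper_width: 0.8
```

The pair was still exactly where the first fence contact put it (228.4, as predicted). I'll retreat and take a last look.

Call:
arm_command(
  deltas=[
    [0, [0, -3, 0], 0],
    [0, [0, -10, 0], 0],
    [0, [0, -14, 20], 0],
    [0, [0, -14, 60], 0],
    [0, [-10, -50, 90], 0],
    [0, [-20, -95, 110], 0],
    [0, [-30, -140, 120], 0],
    [0, [-30, -185, 120], 0],
    [0, [-30, -230, 120], 0],
    [0, [-30, -230, 120], 0],
    [0, [-30, -230, 120], 0],
  ],
)

```text
time_s: 34.1
ee_pos: [525.7, -1.3, 128.4]
ee_rot: [-104.0, 89.9, 71.5]
force: [0.1, -0.3, 0.5]
gripper_width: 0.4
```

```bash
python3 -c "
from ov import run
import numpy as np
run('scene','pics/w30.png',(65,60),k=6,wire=False,c=np.array([490,380]))
run('top','pics/w31.png',(60,60),k=5,wire=False,c=np.array([145,235]))
run('scene','pics/w32.png',(320,240),k=1,wire=False,c=np.array([320,240]))
"
```

```text
34.1 [525.7  -1.3 128.4] [ 0.1 -0.3  0.5] 0.4 h -94.47 crop [np.int64(425), np.int64(320), np.int64(555), np.int64(440)]
34.15 [ 5.257e+02 -4.000e-01  1.283e+02] [ 0.7  0.3 -0.1] 0.7 h -94.36 crop [np.int64(85), np.int64(175), np.int64(205), np.int64(295)]
34.2 [5.258e+02 2.000e-01 1.282e+02] [-0.3  0.3 -0.4] 0.3 h -94.29 crop [0, 0, np.int64(640), np.int64(480)]
```

View pics/w30.png

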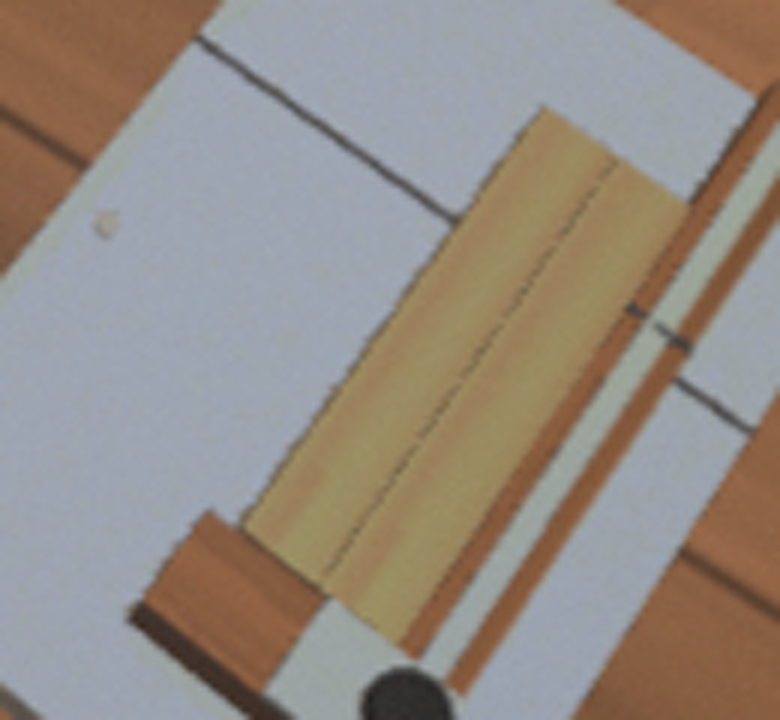

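View pics/w31.png

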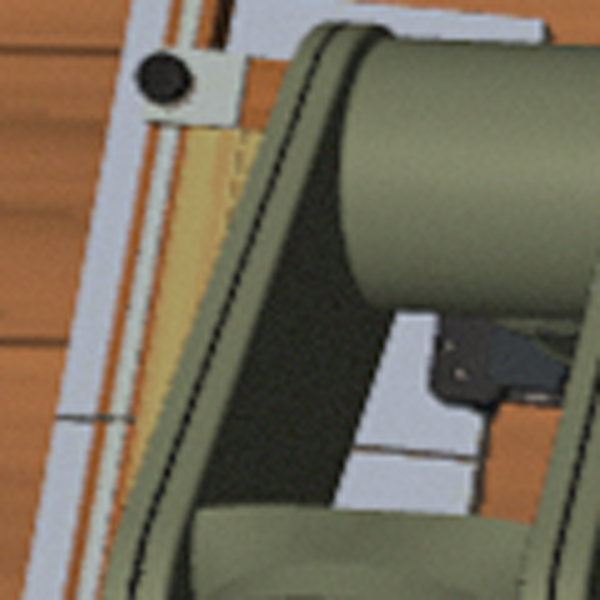

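View pics/w32.png

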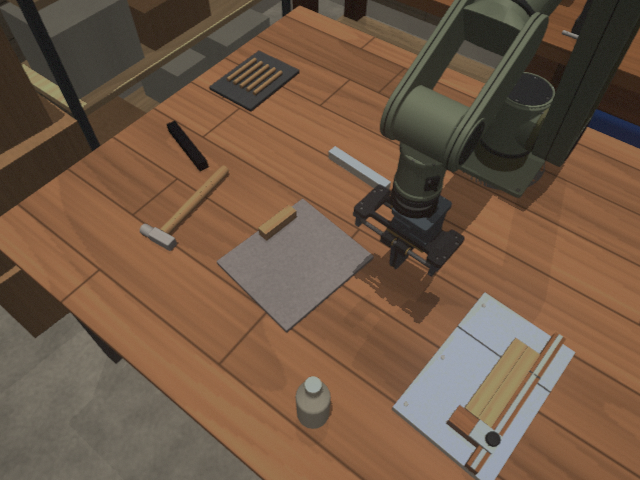

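The pictures show both blanks flush on the stop and along the fence. The stop is unmoved, and the offcut (277,222), the bottle, the hammer and both look-alikes are in place.

```bash
python3 -c "
from workcell import env
print(env.job_done()); print(env.state()['time_s'])"
```

```text
the job is handed in; nothing more can be done
None
the job is handed in; nothing more can be done
```

The job is handed in. Both blanks lie on the sled bed against the fence and each other, with both ends on the stop. The last clock reading was 34 s of the 61 s allowed.

**What I did:** I gripped the two blanks together in one grasp (width 52 mm), carried them over and set them down still gripped, about 20 mm off the fence. I then let go and used the shut fingers to push the pair to the fence. A push on the free ends took out the 7 mm stagger and brought both ends to the stop.

**Last checks:**
- **Fence:** contact showed as the force rising to 9 N. A second light push (4.8 N) met the pair in the same place.
- **Stop:** the first end push, at the joint, and a second on the fence-side blank each met firm resistance of about 6 N, under the 12 N slip force. Both readings gave the same stop line, and the pictures show no shift of the stop.
- **Bystanders:** the offcut, bottle, hammer and both look-alikes appear unmoved in the final picture.

**What disagreed:**
- **Reported tool height:** the fingertips seem to stand about 25 mm higher than the reported position. They reached a nominal 11 mm below the bench without touching the board. I therefore set heights by touch and pictures; the pair touched the bed 6 mm above its height on the board, as expected.
- **Camera heights:** measuring from two views gave heights about 6 mm low for the blanks and the sled, compared with the task text.

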